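# Lay the sheet-pan tray for a tostada supper

### The job

Lay the sheet pan on the counter as a serving tray, near and far being as the robot sees it. First put the lidded steel tin lengthwise along the pan's far rim, in the far corner on the side away from the lidded crock, and push it fully home, flush against both rims. Then set out, upright on the pan, whichever of these are here: the glass jar midway between crock and tin and in line with their centres; the ramekin straight in front of the crock (on its near side) a finger's width off; the square salt cellar centred on the cork trivet and square to the pan; the round wooden pepper mill straight in front of the trivet a finger's width off its edge; the sauce bottle at the middle of the pan's near rim, a finger's width inside it; leave the crock, the drinking glass, the seed bowl and all else alone.

Things in the scene. Friction and masses are not known exactly. Their poses are not given: they have to be found in the camera images.
- pan: aluminium sheet pan lined with brown parchment, fixed on the counter; outside 290 (its x, robot to far) x 330 (its y) mm, inside 280 x 320 mm, floor 4 mm above the counter, upright rim 5 mm thick, rim top 22 mm above the counter. Origin: centre of its underside; its +x points to the far long rim, +y to the left rim. Inner faces of the rims at x = +-140 mm and y = +-160 mm in its frame
- crock: lidded round white crock, fixed on the pan, in its left (+y) or right (-y) half depending on the start; 84 mm diameter, 80 mm high with the lid's knob. Origin: centre of its underside, axes as the pan's
- trivet: round cork trivet, fixed on the pan in the other half from the crock; 68 mm diameter, 6 mm thick. Origin: centre of its underside, axes as the pan's
- tin: rectangular lidded steel tin, 60 (x) x 110 (y) x 56 (z) mm, its lid overhangs under 1 mm all round, 0.3 kg, loose on the counter. Origin: centre of its underside; its long side is its y
- jar: glass jar with steel lid, 46 mm diameter, 78 mm high, origin: centre of its underside, z up; may be absent
- ramekin: small open white ramekin, 54 mm diameter at the foot, 60 mm at the rim, 42 mm high, wall 4 mm, origin: centre of its underside, z up; may be absent
- cellar: square wooden salt cellar with flat lid, 56 x 56 x 45 mm, origin: centre of its underside, sides along x and y; may be absent
- bottle: small amber sauce bottle with black cap, 44 mm diameter up to a height of 70 mm, then a neck of 22 mm and a 25 mm cap, 100 mm high, origin: centre of its underside, z up; may be absent
- mill: short round wooden pepper mill, 48 mm diameter up to a height of 62 mm with a thin groove at 43 mm, then a domed top with a small steel ball, 82 mm high, origin: centre of its underside, z up; may be absent
- glass: green drinking glass, bystander, 62 mm diameter at the rim, 85 mm high, origin: centre of its underside
- seedbowl: low wooden bowl with seeds, bystander, 80 mm diameter, 22 mm high, origin: centre of its underside
- limebowl: white bowl with limes, fixed bystander, 90 mm diameter, 55 mm high, origin: centre of its underside
Things that resemble listed ones, but are neither listed nor needed, are in the scene too. Leave any blue look-alike of the bottle alone.

How it is judged:
By the outcome, as a careful person would: the job done as asked, in the order asked, and still so for the second after the job is handed in, with the robot touching nothing.
Of jar, ramekin, cellar, bottle, mill only 3 to 5 are there at a start; the rules pass over those that are not, and their reading is None.
At some moment in a run one of tin, ramekin, cellar may be knocked a few centimetres aside while the robot is not near it.
It also fails if it takes over 210 s, if anything falls off the work surface, if the arm or the gripper's body presses on something with over 40 N, if the wrist force passes 120 N, or if a joint passes its speed limit or range.

### The arm

A 7-joint arm with a two-finger parallel gripper is mounted at the origin on the work surface. World frame = base frame: x ahead of the robot, y to its left, z up, the work surface at z = 0. Lengths are in mm, angles in rad, forces in N, time in s.
With the tool pointing down it reaches from about 350 to 900 mm from the base axis. Payload 8.1 kg.
Tool frame: the origin (TCP) lies midway between the tips of the shut fingers; the grasp point (between the pads) lies 19 mm behind it; y points along the fingers, x is the direction in which the jaws open and shut, and the axes are right-handed (so a half turn about y gives the same grasp; the last joint's range is limited). The gripper opens to 92 mm and grips with 3 to 60 N. Pads are 19 mm wide; open, the fingers measure 130 mm over their backs; the gripper's body (75 mm by 190 mm) begins 47 mm behind the grasp point.
Start: joints at [-1.433, 0.434, 0.025, 1.573, -0.012, 1.134, -0.075], TCP at [149.077, 606.974, 226.742] pointing down, gripper open.
Joint ranges: [-2.62, 2.62], [-0.44, 2.09], [-1.27, 1.32], [0.08, 2.57], [-1.32, 4.46], [0.12, 2], [-2.74, 2.74]. Speed limits (rad/s): [2.22, 2.22, 3.01, 3.01, 3.14, 3.14, 3.14].

### API

Orientations are given as a rotation vector (axis times angle).
In Python, from plant import bot gives the robot as it stands.
- The arm moves only by the tool jog_arm, never from a script. Its argument "deltas" is text: rows parted by semicolons, each of 5 numbers parted by spaces: the shift along the tool's x, y, z in units of 25 mm (1.0 is 25 mm), then the turn about the tool's y in units of 6 degrees (1.0 is 6 degrees), then the gripper command: -1 is shut, 1 is fully open, values between are in proportion. In form: tx ty tz roll gripper; .... A call has 1 to 8 rows; each row is the pose to reach, as a shift and turn from the pose commanded when the call began, along the tool's axes at that moment; what a row does not reach only later rows make up. A row lasts 1/12 s, in which the tool goes at most 41.7 mm and 7.16 degrees, less where a joint would pass 70% of its speed; a pose out of reach is approached as far as the arm can. A call with a gripper value outside its range is refused whole. The fingers move at their own pace and stop on an object; "squeeze" is the grip in N (left out, the last holds). Time passes only in rows, so rows that repeat a pose let the fingers close. It gives the time, the measured TCP pose, the force and the opening at its end, in the units of the state.
- bot.get_obs(): the state, without advancing time (a new reading comes with each control period).
- bot.snapshot(name): name is "scene" or "top" or "wrist"; returns the picture (400x640x3 uint8, red, green, blue); there is no depth.
- bot.calibration(name): a dict with "fx", "fy", "cx", "cy" (pixels), "origin" and "attitude" of the camera in the world. Camera axes: x right, y down, z forward; pixel columns grow to the right and rows downward; lengths in mm; the calibration is good to about 2 mm. A picture is of the moment at which its call begins: read the wrist's pose just before it. calibration takes no time and is no camera call; for the wrist camera it gives the pose at the moment of the call.
- bot.job_done(): hands the job in, once; it reports no verdict.
The state is a dict: "time": time; "q": joint angles; "qd": joint speeds; "joint_torque": joint torques, N m; "tool_pos": TCP position; "eef_rot": TCP orientation; "wrist_force": force on the tool from outside, world axes, zero at the start; "ft_torque": the same for the moment, N m; "gripper_width": finger opening in mm.
Only numpy, scipy, OpenCV 4.12 (cv2) and the standard library are available. Lean on these libraries where they do the work, as an engineer would, in place of code of your own. Each camera call takes 0.05 s, during which the arm holds its last target.

## Working session

There is one attempt and no reset: what is moved stays moved. The work goes in short steps, Python scripts to look and compute and a tool call to move; the robot and the scene stay as the last step left them, time stands still between calls to the robot, and variables do not carry over. Pictures are saved under pics/ and viewed, and the job is handed in when it is done.

Besides the shell and the picture viewer there is one more tool, called after "Call:" as a command line: name --argument value ..., lists and objects as JSON in quotes. jog_arm: Moves the arm, as the interface text tells. Its arguments: {"type":"object","properties":{"deltas":{"type":"string"},"squeeze":{"type":"number"}},"required":["deltas"]}

```bash
ls; mkdir -p pics; python3 - <<'E'
from plant import bot
import cv2
o=bot.get_obs(); print(o)
for n in ["scene","top","wrist"]:
    print(n,bot.calibration(n))
    cv2.imwrite(f"pics/{n}0.png",bot.snapshot(n)[:,:,::-1])
E
```

```text
pics
{'time': 0.0, 'q': array([-1.43264553,  0.43520058,  0.02498014,  1.57409119, -0.01159286,
        1.1340193 , -0.07511759]), 'qd': array([-0.00116086, -0.00029462, -0.00021021, -0.00103084,  0.00038178,
        0.00074022,  0.00143939]), 'joint_torque': array([-2.76433993e-04, -6.67846942e+01,  9.84952748e-01, -3.14472628e+01,
       -6.03950769e-02,  4.26411512e-02,  1.73459803e-04]), 'tool_pos': array([148.95928766, 606.45806873, 225.9612756 ]), 'eef_rot': array([-1.31466403, -1.02918165,  1.03108289]), 'wrist_force': array([ 0.64419135, -1.40463576,  0.18384057]), 'ft_torque': array([ 0.05475337, -0.02589844,  0.02328942]), 'gripper_width': 91.57453003974487}
scene {'fx': 370.2891126461819, 'fy': 370.2891126461819, 'cx': 318.40761231778544, 'cy': 204.11167588681053, 'origin': array([1172.40520908,  124.12705077,  817.23516462]), 'attitude': array([-1.66233012, -2.02767942,  0.71139207])}
top {'fx': 481.57534308242873, 'fy': 481.57534308242873, 'cx': 326.8001676327507, 'cy': 204.64388394221726, 'origin': array([ 504.66826462,   15.35592839, 1455.76578305]), 'attitude': array([-2.17444757,  2.21955996, -0.04917928])}
wrist {'fx': 329.4276432720412, 'fy': 329.4276432720412, 'cx': 315.01064410306674, 'cy': 202.05346300291686, 'origin': array([ 77.6337759 , 624.90670542, 384.70921809]), 'attitude': array([2.29160851, 1.79792023, 0.24860012])}
```

View pics/top0.png

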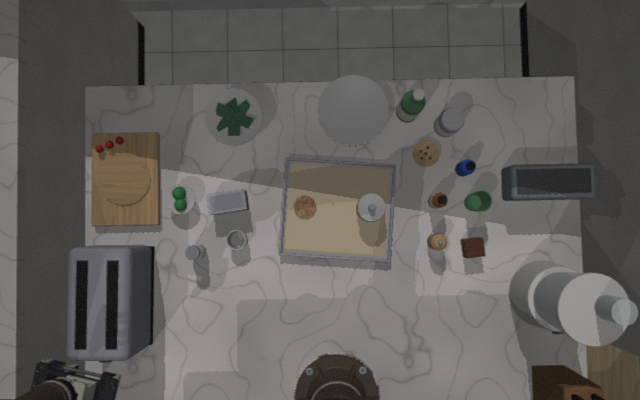

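View pics/scene0.png

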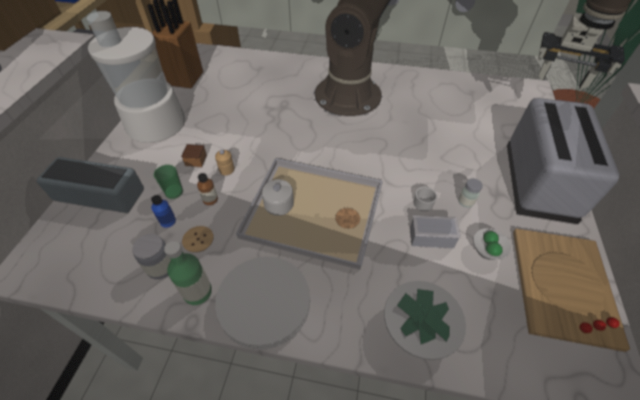

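View pics/wrist0.png

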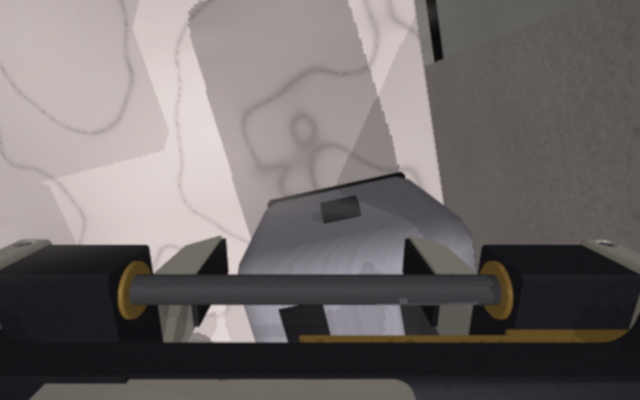

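```bash
cat > h.py <<'E'
import numpy as np, cv2
from scipy.spatial.transform import Rotation as R
from plant import bot
def ray(cal,u,v,z):
    d=R.from_rotvec(cal['attitude']).apply([(u-cal['cx'])/cal['fx'],(v-cal['cy'])/cal['fy'],1.])
    o=np.array(cal['origin']); return (o+d*(z-o[2])/d[2])
def proj(cal,p):
    c=R.from_rotvec(cal['attitude']).inv().apply(np.array(p)-cal['origin'])
    return cal['fx']*c[0]/c[2]+cal['cx'],cal['fy']*c[1]/c[2]+cal['cy']
def st():
    o=bot.get_obs(); M=R.from_rotvec(o['eef_rot']).as_matrix()
    return o,np.array(o['tool_pos']),M
def yaw(M): # world angle of tool x axis
    return np.degrees(np.arctan2(M[1,0],M[0,0]))
def go(x,y,z,yw=None):
    """deltas (units) from the present pose to TCP x,y,z and tool-x yaw mod 180"""
    o,p,M=st(); d=M.T@(np.array([x,y,z])-p)/25
    r=0
    if yw is not None:
        s=-1.0 if M[2,1]<0 else 1
        e=(yw-yaw(M)+90)%180-90
        r=s*e/6
    print('t',round(o['time'],2),'pos',p.round(1),'yaw',round(yaw(M),1),'-> d',d.round(2),'roll',round(r,2),'alt',round(r-np.sign(r)*30,2),'q7',o['q'][6].round(2))
E
python3 - <<'E'
from h import *
o,p,M=st(); print(M.round(3),yaw(M)); 
c=bot.calibration('wrist'); print(R.from_rotvec(c['attitude']).as_matrix().round(3), M.T@(c['origin']-p))
im=cv2.imread('pics/top0.png'); 
cv2.imwrite('pics/topL.png',cv2.resize(im[140:280,160:310],None,fx=5,fy=4.2,interpolation=cv2.INTER_CUBIC))
cv2.imwrite('pics/topR.png',cv2.resize(im[80:280,350:500],None,fx=3,fy=3,interpolation=cv2.INTER_CUBIC))
c=bot.calibration('top')
for n,u,v,z in [('tin',228,202,56),('ram',237,239,42),('jar',193,252,78),('bot',440,199,100),('mill',438,240,70),('cel',473,247,45),('crock',372,208,70),('triv',305,207,10),('p',288,158,22),('p',396,162,22),('p',391,261,22),('p',281,254,22),('jar2?',452,120,78)]:
    print(n,ray(c,u,v,z).round(0))
E
```

```text
[[ 0.238 -0.    -0.971]
 [ 0.971 -0.001  0.238]
 [-0.001 -1.    -0.   ]] 76.20274355695794
[[ 0.238  0.934  0.265]
 [ 0.971 -0.229 -0.066]
 [-0.001  0.273 -0.962]] [   0.62601329 -158.66903526   73.64285574]
tin [583. 304.  56.]
ram [475. 282.  42.]
jar [441. 401.  78.]
bot [ 577. -302.  100.]
mill [ 461. -300.   70.]
cel [ 438. -407.   45.]
crock [ 557. -113.   70.]
triv [566.  83.  10.]
p [713. 130.  22.]
p [ 695. -193.   22.]
p [ 400. -170.   22.]
p [428. 156.  22.]
jar2? [ 806. -349.   78.]
```

View pics/topL.png

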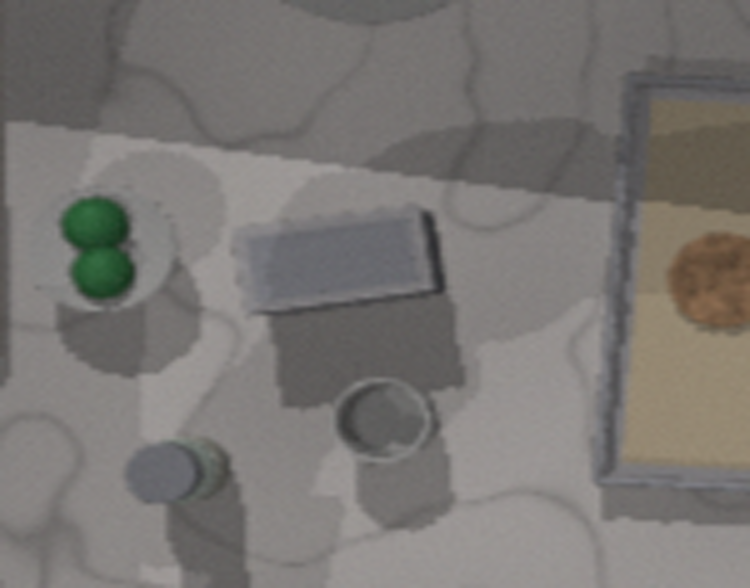

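View pics/topR.png

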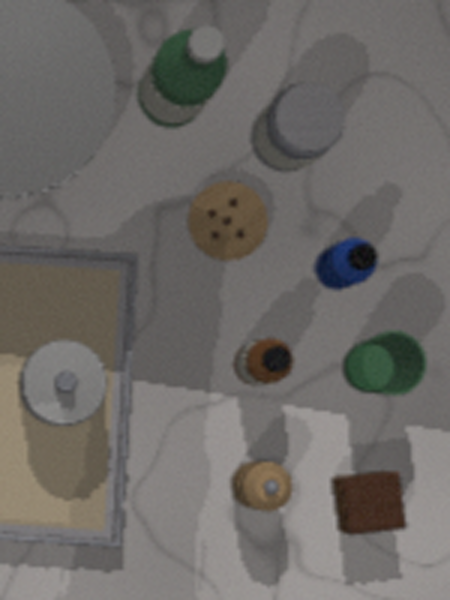

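```bash
python3 - <<'E'
from h import *
go(400,180,300,90)
E
```

```text
t 0.15 pos [149.  606.6 226.2] yaw 76.2 -> d [-14.18  -2.94 -13.82] roll -2.3 alt 27.7 q7 -0.08
```

Call:
jog_arm --deltas "-14.2 -2.9 -13.8 -2.3 1;-14.2 -2.9 -13.8 -2.3 1;-14.2 -2.9 -13.8 -2.3 1;-14.2 -2.9 -13.8 -2.3 1;-14.2 -2.9 -13.8 -2.3 1;-14.2 -2.9 -13.8 -2.3 1;-14.2 -2.9 -13.8 -2.3 1;-14.2 -2.9 -13.8 -2.3 1"

```text
time: 0.82
tool_pos: [316.4, 320.4, 275.3]
eef_rot: [-1.209, -1.209, 1.209]
wrist_force: [0.4, 1.0, -0.6]
gripper_width: 92.0
```

```bash
python3 - <<'E'
from h import *
go(400,180,300,90)
E
```

```text
t 0.82 pos [316.4 320.4 275.3] yaw 90.0 -> d [-5.62 -0.99 -3.34] roll -0.0 alt 30.0 q7 0.67
```

Call:
jog_arm --deltas "-5.6 -1 -3.3 0 1;-5.6 -1 -3.3 0 1;-5.6 -1 -3.3 0 1;-5.6 -1 -3.3 0 1;-5.6 -1 -3.3 0 1;-5.6 -1 -3.3 0 1;-5.6 -1 -3.3 0 1"

```text
time: 1.4
tool_pos: [398.0, 182.8, 299.9]
eef_rot: [-1.209, -1.209, 1.209]
wrist_force: [0.1, -0.7, 0.5]
gripper_width: 91.9
```

```bash
python3 - <<'E'
from h import *
go(400,180,300,90)
c=bot.calibration('wrist'); im=bot.snapshot('wrist')[:,:,::-1]
np.save('w1.npy',np.array([0])); import pickle; pickle.dump(c,open('pics/w1.pkl','wb'))
cv2.imwrite('pics/w1.png',im)
E
```

```text
t 1.4 pos [398.  182.8 299.9] yaw 90.0 -> d [-0.11 -0.01 -0.08] roll -0.0 alt 30.0 q7 1.04
```

View pics/w1.png

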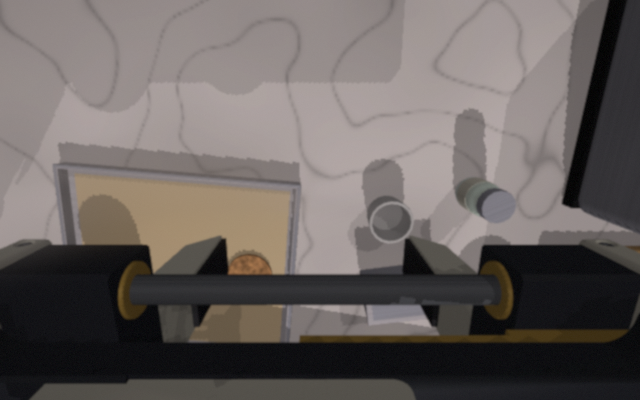

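Call:
jog_arm --deltas "0 0 -7.6 0 1;0 0 -7.6 0 1;0 0 -7.6 0 1;0 0 -7.6 0 1;0 0 -7.6 0 1;0 0 -7.6 0 1;0 0 -7.6 0 1"

```text
time: 2.03
tool_pos: [588.3, 183.8, 298.4]
eef_rot: [-1.208, -1.208, 1.212]
wrist_force: [0.0, -0.0, -0.2]
gripper_width: 91.6
```

```bash
cat >> h.py <<'E'
import pickle
def snap(name,k):
    c=bot.calibration(k); im=bot.snapshot(k)[:,:,::-1].copy()
    cv2.imwrite(f'pics/{name}.png',im); pickle.dump(c,open(f'pics/{name}.pkl','wb')); return im,c
def load(name): return cv2.imread(f'pics/{name}.png'),pickle.load(open(f'pics/{name}.pkl','rb'))
E
python3 - <<'E'
from h import *
go(590,180,300,90)
snap('w2','wrist')
E
```

```text
t 2.03 pos [588.3 183.8 298.4] yaw 90.1 -> d [-0.15 -0.06 -0.07] roll 0.01 alt -29.99 q7 1.3
```

View pics/w2.png

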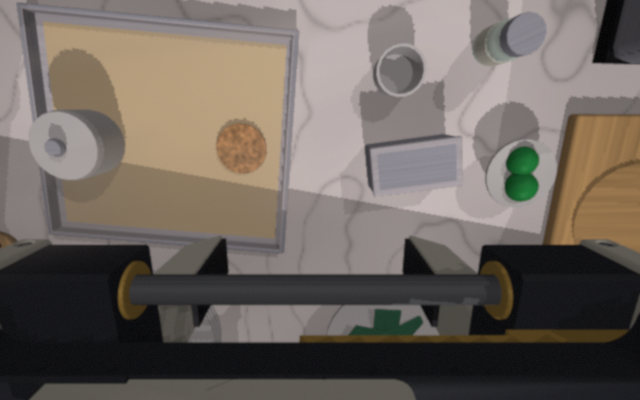

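```bash
python3 - <<'E'
from h import *
im,c=load('w2')
cv2.imwrite('pics/z1.png',cv2.resize(im[0:265,10:310],None,fx=2.6,fy=2.25,interpolation=cv2.INTER_CUBIC))
cv2.imwrite('pics/z2.png',cv2.resize(im[0:220,350:570],None,fx=2.7,fy=2.7,interpolation=cv2.INTER_CUBIC))
E
```

```text
(no output)
```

View pics/z1.png

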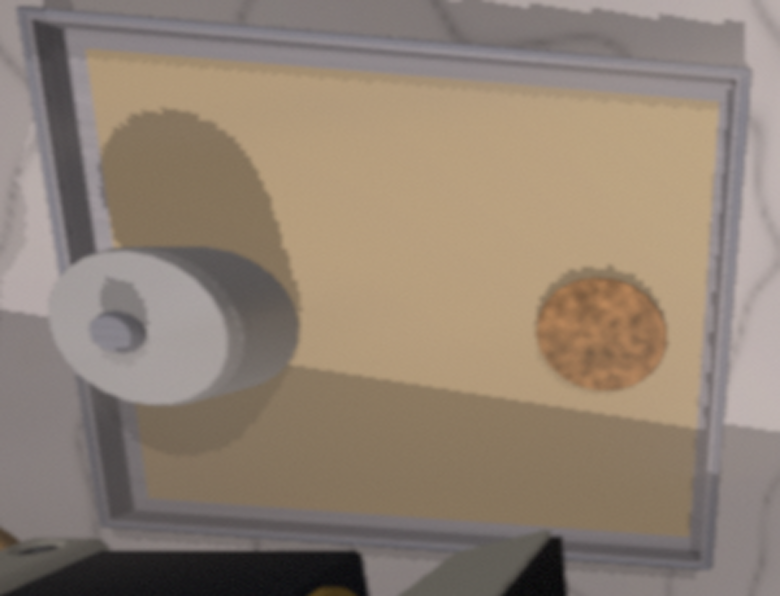

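View pics/z2.png

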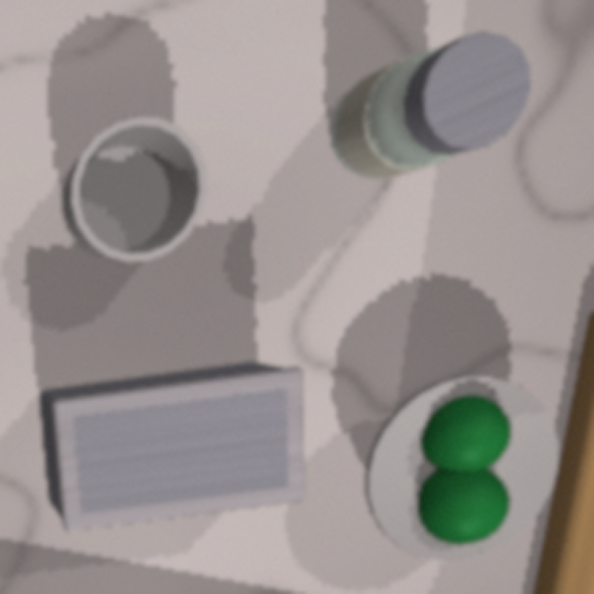

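```bash
python3 - <<'E'
from h import *
im,c=load('w2')
a=lambda X,Y:(10+X/2.6,Y/2.25); b=lambda X,Y:(350+X/2.7,Y/2.7)
P=[ray(c,*a(*p),22) for p in [(20,10),(747,72),(712,567),(103,527)]]
for p in P: print(p.round(1))
pc=np.mean(P,0); 
for i in range(4): print(np.linalg.norm(P[i]-P[(i+1)%4]).round(1), end=' ')
ys=np.array([P[1]-P[0],P[2]-P[3]])[:,:2]; xs=np.array([P[3]-P[0],P[2]-P[1]])[:,:2]
print('yaws',np.degrees(np.arctan2(-ys[:,0],ys[:,1])),np.degrees(np.arctan2(xs[:,1],xs[:,0])),pc)
T=[ray(c,*b(*p),56) for p in [(52,402),(302,368),(303,497),(68,528)]]
for p in T: print(p.round(1))
for i in range(4): print(np.linalg.norm(T[i]-T[(i+1)%4]).round(1), end=' ')
ys=np.array([T[1]-T[0],T[2]-T[3]])[:,:2]
print('tin',np.mean(T,0),np.degrees(np.arctan2(-ys[:,0],ys[:,1])))
print('ram',ray(c,*b(135,190),42),'jar',ray(c,*b(470,93),78))
print('triv',ray(c,*a(602,333),10),'knob',ray(c,*a(117,328),82),'lid',[ray(c,*a(140,325),z) for z in (60,70)])
print('crock base right edge',ray(c,*a(300,325),4),[ray(c,*a(50,325),z) for z in (60,70)])
# crosscheck with scene & top
for n in ['top','scene']:
    cc=bot.calibration(n); print(n,[np.round(proj(cc,p)) .tolist() for p in P],np.round(proj(cc,np.mean(T,0))),)
E
```

```text
[ 397.  -165.6   22. ]
[425.9 162.7  22. ]
[712.1 139.7  22. ]
[ 685.6 -190.6   22. ]
329.6 287.1 331.4 289.6 yaws [-5.02537118 -4.58512521] [-4.93800806 -4.58608034] [555.14283739 -13.43896328  22.        ]
[561.  249.8  56. ]
[545.8 360.   56. ]
[604.4 367.6  56. ]
[619.4 260.   56. ]
111.2 59.0 108.7 59.2 tin [582.65399622 309.37837033  56.        ] [7.85416502 7.93368759]
ram [470.7613339  284.03771256  42.        ] jar [439.31895251 402.59214876  78.        ]
triv [565.44535636  85.0718294   10.        ] knob [ 555.2556157  -109.63373138   82.        ] lid [array([ 556.00807537, -115.96529472,   60.        ]), array([ 554.97893769, -108.40010259,   70.        ])]
crock base right edge [561.61101421 -74.3659494    4.        ] [array([ 556.08709714, -157.37406275,   60.        ]), array([ 555.05597036, -148.76654681,   70.        ])]
top [[390.0, 262.0], [279.0, 255.0], [285.0, 159.0], [395.0, 165.0]] [226. 202.]
scene [[275.0, 158.0], [381.0, 181.0], [361.0, 265.0], [235.0, 234.0]] [436. 225.]
```

```bash
python3 - <<'E'
from h import *
go(582.7,309.4,150,7.9)
E
```

```text
t 2.08 pos [587.4 183.9 298.9] yaw 90.1 -> d [5.02 5.96 0.17] roll 13.7 alt -16.3 q7 1.3
```

Call:
jog_arm --deltas "5.02 5.96 0.17 13.7 1;5.02 5.96 0.17 13.7 1;5.02 5.96 0.17 13.7 1;5.02 5.96 0.17 13.7 1;5.02 5.96 0.17 13.7 1;5.02 5.96 0.17 13.7 1;5.02 5.96 0.17 13.7 1;5.02 5.96 0.17 13.7 1"

```text
time: 2.75
tool_pos: [581.6, 309.7, 150.7]
eef_rot: [-1.524, -0.443, 0.446]
wrist_force: [-0.8, 0.3, -0.5]
gripper_width: 91.7
```

```bash
python3 - <<'E'
from h import *
go(582.7,309.4,150,7.9)
E
```

```text
t 2.75 pos [581.6 309.7 150.7] yaw 32.5 -> d [ 0.03  0.03 -0.03] roll 4.1 alt -25.9 q7 0.29
```

Call:
jog_arm --deltas "0.03 0 -0.03 4.1 1;0.03 0 -0.03 4.1 1;0.03 0.5 -0.03 4.1 1;0.03 1 -0.03 4.1 1;0.03 1 -0.03 4.1 1;0.03 1 -0.03 4.1 1"

```text
time: 3.25
tool_pos: [583.2, 308.7, 125.9]
eef_rot: [-1.567, -0.113, 0.116]
wrist_force: [1.0, -0.0, -0.1]
gripper_width: 91.7
```

```bash
python3 - <<'E'
from h import *
im,c=snap('w3','wrist')
go(582.7,309.4,24,7.9)
E
```

```text
t 3.3 pos [584.1 308.5 126.6] yaw 8.3 -> d [-0.05  4.1   0.04] roll 0.07 alt -29.93 q7 -0.05
```

View pics/w3.png

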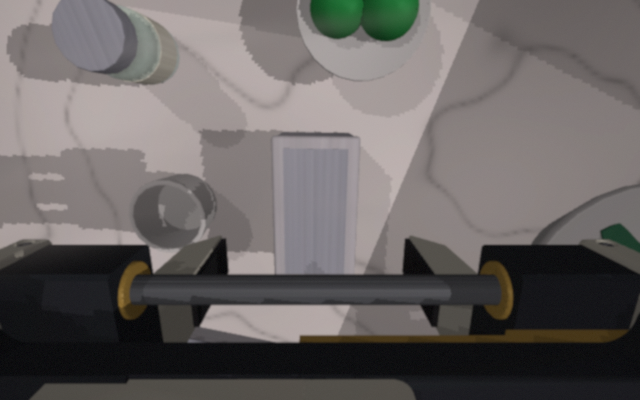

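Call:
jog_arm --deltas "-0.04 1.5 0.04 0 1;-0.04 3 0.04 0 1;-0.04 4.1 0.04 0 1;-0.04 4.1 0.04 0 1;-0.04 4.1 0.04 0 -1;-0.04 4.1 0.04 0 -1;-0.04 4.1 0.04 0 -1;-0.04 4.1 0.04 0 -1" --squeeze 25

```text
time: 3.97
tool_pos: [585.4, 309.2, 25.9]
eef_rot: [-1.566, -0.114, 0.109]
wrist_force: [-0.3, -0.6, -0.4]
gripper_width: 69.8
```

Call:
jog_arm --deltas "0 0 0 0 -1;0 0 0 0 -1;0 0 0 0 -1;0 0 0 0 -1"

```text
time: 4.3
tool_pos: [584.4, 309.0, 24.9]
eef_rot: [-1.567, -0.112, 0.111]
wrist_force: [-2.9, -0.7, 8.2]
gripper_width: 61.2
```

Call:
jog_arm --deltas "0 -1 0 0 -1;0 -2.6 0 0 -1;0 -2.6 0 0 -1;0 -2.6 0 0 -1;0 -2.6 0 0 -1"

```text
time: 4.72
tool_pos: [583.5, 308.7, 88.3]
eef_rot: [-1.568, -0.111, 0.112]
wrist_force: [0.3, 0.5, -3.7]
gripper_width: 61.1
```

```bash
cat >> h.py <<'E'
PC=np.array([555.1,-13.4]); PY=-4.78
def pan2w(x,y):
    a=np.radians(PY); return PC+np.array([x*np.cos(a)-y*np.sin(a),x*np.sin(a)+y*np.cos(a)])
def w2pan(x,y):
    a=np.radians(-PY); x,y=np.array([x,y])-PC; return np.array([x*np.cos(a)-y*np.sin(a),x*np.sin(a)+y*np.cos(a)])
E
python3 - <<'E'
from h import *
t=pan2w(105,100); print(t); go(*t,90,PY)
E
```

```text
[668.06781046  77.50255112]
t 4.72 pos [583.5 308.7  88.3] yaw 8.1 -> d [ 2.04 -0.07 -9.63] roll 2.15 alt -27.85 q7 -0.03
```

Call:
jog_arm --deltas "2.04 -0.1 -9.6 2.15 -1;2.04 -0.1 -9.6 2.15 -1;2.04 -0.1 -9.6 2.15 -1;2.04 -0.1 -9.6 2.15 -1;2.04 -0.1 -9.6 2.15 -1;2.04 -0.1 -9.6 2.15 -1;2.04 -0.1 -9.6 2.15 -1;2.04 -0.1 -9.6 2.15 -1"

```text
time: 5.38
tool_pos: [667.9, 73.8, 89.7]
eef_rot: [-1.572, 0.072, -0.069]
wrist_force: [-0.5, 0.5, -3.0]
gripper_width: 61.2
```

```bash
python3 - <<'E'
from h import *
t=pan2w(105,100); go(*t,29,PY); snap('w4','wrist'); snap('s4','scene')
E
```

```text
t 5.38 pos [667.9  73.8  89.7] yaw -5.1 -> d [-0.    2.43  0.15] roll -0.06 alt 29.94 q7 0.14
```

View pics/w4.png

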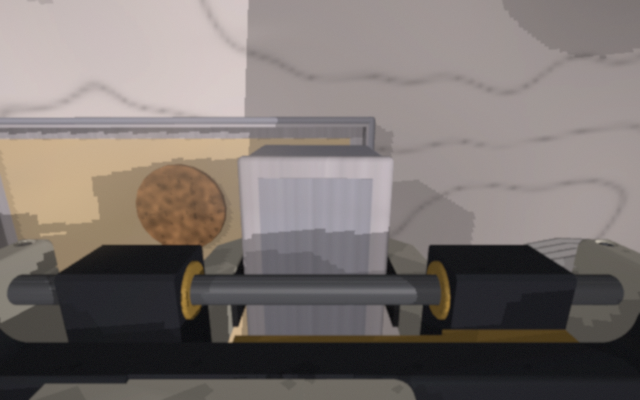

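View pics/s4.png

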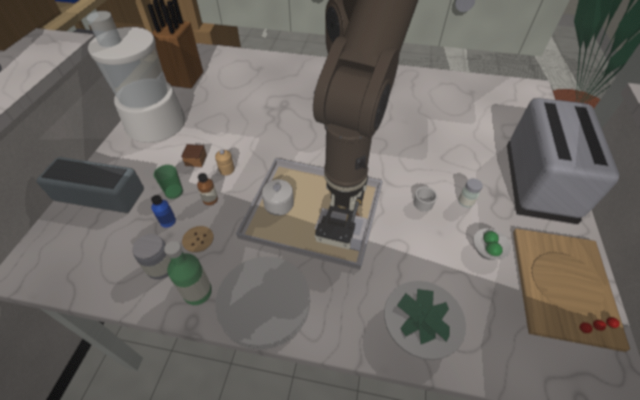

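```bash
python3 - <<'E'
from h import *
im,c=load('w4')
cv2.imwrite('pics/z4.png',cv2.resize(im[90:200,200:420],None,fx=3.5,fy=3.5,interpolation=cv2.INTER_CUBIC))
for uv in [(375,117.5)]: w=ray(c,*uv,22); print(w,w2pan(*w[:2]))
print(w2pan(*ray(c,181,206,10)[:2]))
a=ray(c,375,117.5,22);b=ray(c,0,119,22);print(np.degrees(np.arctan2(a[1]-b[1],a[0]-b[0])))
E
```

```text
[713.63522081 138.22057043  22.        ] [145.3492949  164.30397465]
[  3.87864874 100.0663461 ]
-4.894023942927382
```

View pics/z4.png

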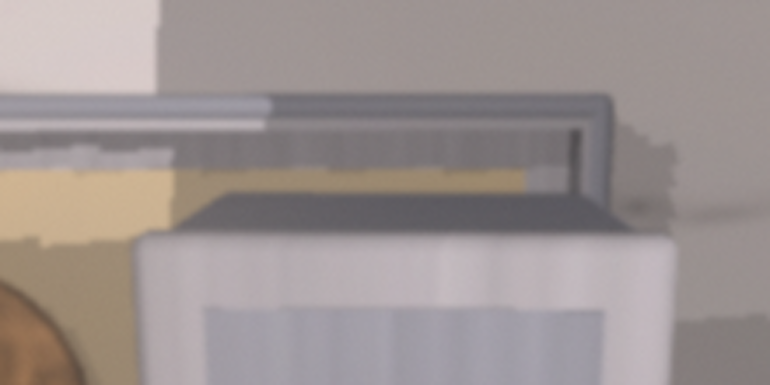

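Call:
jog_arm --deltas "0 1 0.15 0 -1;0 1.8 0.15 -0.05 -1;0 2.3 0.15 -0.05 -1;0 2.43 0.15 -0.05 -1;0 2.43 0.15 -0.05 -1;0 2.43 0.15 -0.05 -1"

```text
time: 5.98
tool_pos: [667.8, 83.8, 30.8]
eef_rot: [-1.569, 0.061, -0.059]
wrist_force: [-4.2, -0.8, 9.4]
gripper_width: 60.9
```

```bash
python3 - <<'E'
from h import *
print(bot.get_obs()['wrist_force'])
t=pan2w(105,100); go(*t,29,PY); t=pan2w(112,107); go(*t,29,PY)
E
```

```text
[-4.24766454 -0.75162644  9.36937322]
t 5.98 pos [667.8  83.8  30.8] yaw -4.4 -> d [ 0.03  0.07 -0.25] roll 0.07 alt -29.93 q7 0.17
t 5.98 pos [667.8  83.8  30.8] yaw -4.4 -> d [0.31 0.07 0.03] roll 0.07 alt -29.93 q7 0.17
```

Call:
jog_arm --deltas "0 0 0 0 -1;0 0 0 0 -1"

```text
time: 6.15
tool_pos: [667.9, 83.9, 30.8]
eef_rot: [-1.569, 0.061, -0.059]
wrist_force: [-4.5, 0.4, 8.8]
gripper_width: 61.0
```

```bash
python3 - <<'E'
from h import *
print(bot.get_obs()['wrist_force'])
go(*pan2w(112,107),29,PY); im,c=snap('w5','wrist')
E
```

```text
[-4.51891076  0.40331583  8.76366032]
t 6.15 pos [667.9  83.9  30.8] yaw -4.4 -> d [0.31 0.07 0.02] roll 0.07 alt -29.93 q7 0.17
```

View pics/w5.png

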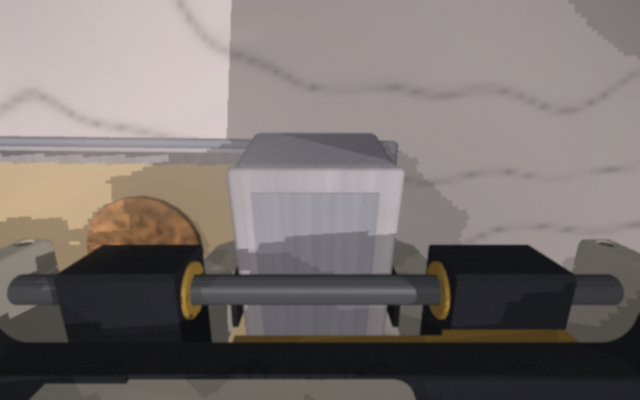

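```bash
python3 - <<'E'
from h import *
im,c=load('w5')
for z in (60,78):
    for uv in [(231,170),(402,170)]:
        w=ray(c,*uv,z); print(z,w,w2pan(*w[:2]))
print(w2pan(*ray(c,397,142,22)[:2]))
cv2.imwrite('pics/z5.png',cv2.resize(im[110:220,200:420],None,fx=3.5,fy=3.5,interpolation=cv2.INTER_CUBIC))
im,c=load('w4')
for z in (116,120,124):
    for uv in [(200+137/3.5,90+237/3.5),(200+672/3.5,90+237/3.5)]:
        w=ray(c,*uv,z); print(z,w,w2pan(*w[:2]))
E
```

```text
60 [638.32501249 136.80893442  60.        ] [ 70.41864653 156.6216489 ]
60 [706.15331963 131.66283501  60.        ] [138.43987179 157.14558019]
78 [643.2155498 139.6866126  78.       ] [ 75.05237768 159.89684699]
78 [701.62204147 135.25534157  78.        ] [133.62498981 160.34800064]
[144.96427166 164.58934452]
116 [642.47083698 131.4309735  116.        ] [ 74.99819735 151.60786402]
116 [703.65212123 125.96272591 116.        ] [136.42236261 151.25687117]
120 [643.44718452 131.92858723 120.        ] [ 75.929683  152.1851061]
120 [702.77700212 126.62581964 120.        ] [135.49503155 151.84473499]
124 [644.42353206 132.42620097 124.        ] [ 76.86116866 152.76234818]
124 [701.901883   127.28891336 124.        ] [134.5677005 152.4325988]
```

View pics/z5.png

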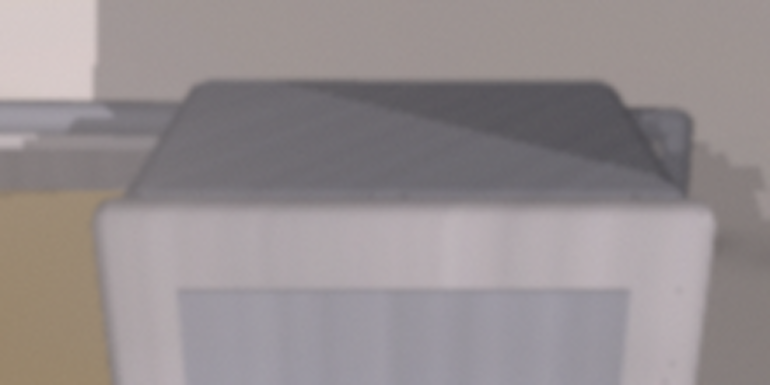

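Call:
jog_arm --deltas "0 -0.8 0 0 -1;0 -0.8 0 0 -1;0 -0.8 -0.5 0 -1;0 -0.8 -0.5 0 -1;0 -0.8 -0.5 0 -1;0 -0.8 -0.5 0 -1;0 -0.8 -0.5 0 -1"

```text
time: 6.78
tool_pos: [667.3, 69.7, 49.5]
eef_rot: [-1.57, 0.062, -0.061]
wrist_force: [0.4, 0.5, -2.3]
gripper_width: 61.2
```

```bash
python3 - <<'E'
from h import *
print(bot.get_obs()['wrist_force'])
go(*pan2w(105,98),29,PY); im,c=snap('w6','wrist')
cv2.imwrite('pics/z6.png',cv2.resize(im[90:220,200:420],None,fx=3.5,fy=3.5,interpolation=cv2.INTER_CUBIC))
E
```

```text
[ 0.39212427  0.46452125 -2.31627922]
t 6.78 pos [667.3  69.7  49.5] yaw -4.5 -> d [0.01 0.82 0.23] roll 0.05 alt -29.95 q7 0.18
```

View pics/z6.png

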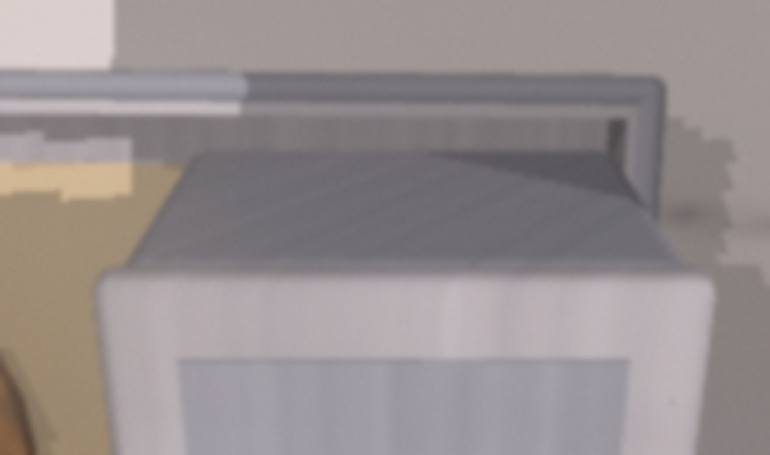

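Call:
jog_arm --deltas "0 0.3 0 0 -1;0 0.6 0 0 -1;0 0.7 0 0 -1;0 0.7 0 0 -1;0 0.7 0 0 -1" --squeeze 6

```text
time: 7.25
tool_pos: [667.4, 69.4, 32.3]
eef_rot: [-1.57, 0.062, -0.061]
wrist_force: [-0.4, -0.4, -3.6]
gripper_width: 60.8
```

```bash
python3 - <<'E'
from h import *
print(bot.get_obs()['wrist_force'])
go(*pan2w(105,98),29,PY); im,c=snap('w7','wrist')
cv2.imwrite('pics/z7.png',cv2.resize(im[90:220,200:420],None,fx=3.5,fy=3.5,interpolation=cv2.INTER_CUBIC))
E
```

```text
[-0.40383712 -0.43776013 -3.56727673]
t 7.25 pos [667.4  69.4  32.3] yaw -4.5 -> d [0.   0.13 0.25] roll 0.05 alt -29.95 q7 0.19
```

View pics/z7.png

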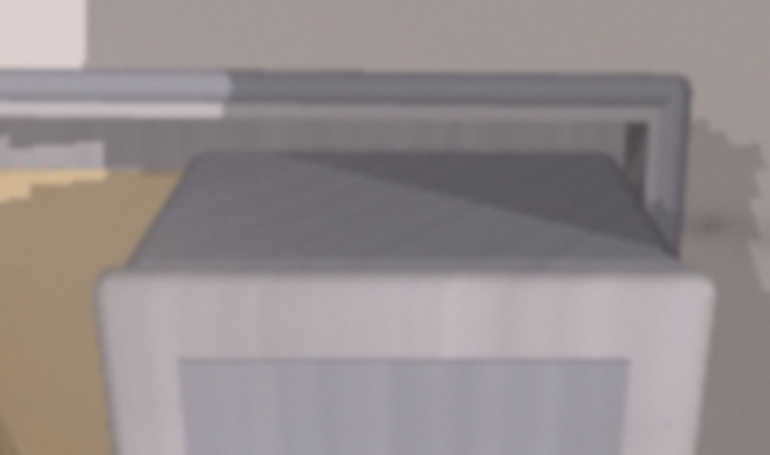

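Call:
jog_arm --deltas "0 0.2 0 0 -1;0 0.3 0 0 -1;0 0.3 0 0 -1"

```text
time: 7.55
tool_pos: [667.5, 69.6, 24.8]
eef_rot: [-1.57, 0.062, -0.061]
wrist_force: [0.6, 0.7, -2.5]
gripper_width: 60.9
```

Call:
jog_arm --deltas "0 0.2 0 0 -1;0 0.3 0 0 -1;0 0.3 0 0 -1"

```text
time: 7.8
tool_pos: [668.6, 69.5, 21.3]
eef_rot: [-1.568, 0.06, -0.064]
wrist_force: [-12.4, 1.5, 31.2]
gripper_width: 61.3
```

Call:
jog_arm --deltas "0 -0.35 0 0 -1;0 -0.4 0 0 -1;0 -0.4 0 0 -1"

```text
time: 8.05
tool_pos: [667.9, 69.3, 28.0]
eef_rot: [-1.57, 0.061, -0.062]
wrist_force: [-1.0, -0.5, -3.1]
gripper_width: 61.4
```

```bash
python3 - <<'E'
from h import *
print(bot.get_obs()['wrist_force'])
go(*pan2w(105,98),26,PY); im,c=snap('w8','wrist')
cv2.imwrite('pics/z8.png',cv2.resize(im[90:220,200:420],None,fx=3.5,fy=3.5,interpolation=cv2.INTER_CUBIC))
c=bot.calibration('scene'); print(proj(c,(668,70,40))); im,_=snap('s8','scene');cv2.imwrite('pics/z8s.png',cv2.resize(im[170:290,280:420],None,fx=5,fy=5,interpolation=cv2.INTER_CUBIC))
E
```

```text
[-1.01566867 -0.45962332 -3.0827157 ]
t 8.05 pos [667.9  69.3  28. ] yaw -4.5 -> d [-0.02  0.08  0.25] roll 0.05 alt -29.95 q7 0.19
(np.float64(336.2667379951414), np.float64(241.1236402965557))
```

View pics/z8.png

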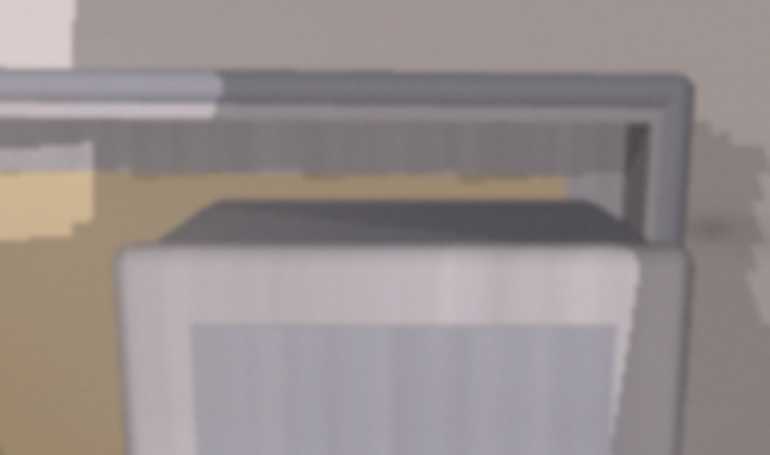

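View pics/z8s.png

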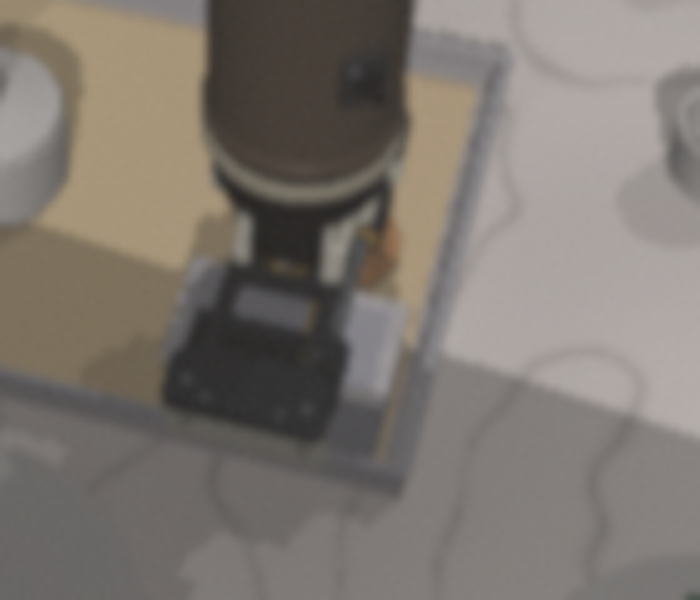

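Call:
jog_arm --deltas "0 0.05 0 0 0;0 0.05 0 0 1;0 0.05 0 0 1;0 0.05 0 0 1;0 0.05 0 0 1;0 -1 0 0 1;0 -2 0 0 1;0 -3 0 0 1"

```text
time: 8.82
tool_pos: [667.5, 69.2, 103.6]
eef_rot: [-1.57, 0.062, -0.061]
wrist_force: [0.5, 0.0, -0.3]
gripper_width: 91.5
```

```bash
python3 - <<'E'
from h import *
o=bot.get_obs();print(o['wrist_force'],o['gripper_width'])
im,c=snap('w9','wrist')
go(*pan2w(60,90),120,PY); 
E
```

```text
[ 0.4940207   0.01194914 -0.33292376] 91.52086096523908
t 8.87 pos [670.4  69.  109.1] yaw -4.5 -> d [-1.92 -0.45 -0.06] roll 0.04 alt -29.96 q7 0.15
```

View pics/w9.png

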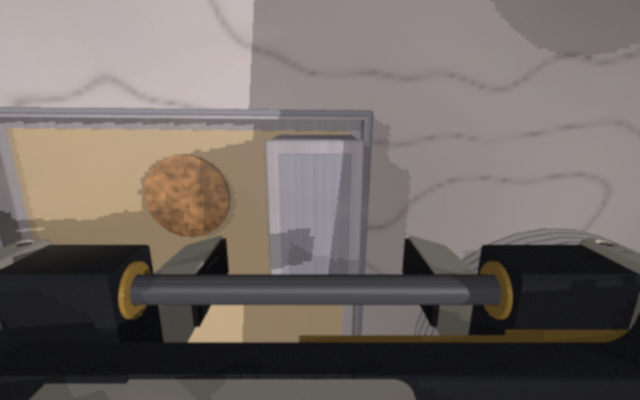

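```bash
python3 - <<'E'
from h import *
go(*pan2w(108,18),100,PY); go(*pan2w(108,18),20,PY)
E
```

```text
t 8.87 pos [670.4  69.  109.1] yaw -4.5 -> d [-0.02  0.36 -2.95] roll 0.04 alt -29.96 q7 0.15
t 8.87 pos [670.4  69.  109.1] yaw -4.5 -> d [-0.04  3.56 -2.95] roll 0.04 alt -29.96 q7 0.15
```

Call:
jog_arm --deltas "0 0 -1.5 0.04 -1;0 0 -2.95 0.04 -1;0 0 -2.95 0.04 -1;0 0 -2.95 0.04 -1;0 0 -2.95 0.04 -1;0 0 -2.95 0.04 -1;0 0 -2.95 0.04 -1;0 0 -2.95 0.04 -1"

```text
time: 9.53
tool_pos: [662.0, -2.8, 102.6]
eef_rot: [-1.569, 0.064, -0.063]
wrist_force: [0.0, -0.6, -1.3]
gripper_width: 43.3
```

Call:
jog_arm --deltas "0 1 0 0 -1;0 2.2 0 0 -1;0 3.4 0 0 -1;0 3.6 0 0 -1;0 3.6 0 0 -1"

```text
time: 9.95
tool_pos: [660.3, -3.5, 10.9]
eef_rot: [-1.57, 0.068, -0.061]
wrist_force: [0.3, -0.6, 0.7]
gripper_width: 9.5
```

```bash
python3 - <<'E'
from h import *
o=bot.get_obs();print(o['wrist_force'],o['gripper_width'])
go(*pan2w(108,30),22,PY);go(*pan2w(108,44.5),22,PY); 
E
```

```text
[ 0.25176351 -0.6320197   0.65221164] 9.52011491558547
t 9.95 pos [660.3  -3.5  10.9] yaw -4.7 -> d [ 0.16 -0.45  0.45] roll 0.01 alt -29.99 q7 0.31
t 9.95 pos [660.3  -3.5  10.9] yaw -4.7 -> d [ 0.16 -0.45  1.03] roll 0.01 alt -29.99 q7 0.31
```

Call:
jog_arm --deltas "0.15 -0.45 0 0 -1;0.15 -0.45 0.3 0 -1;0.15 -0.45 0.45 0 -1;0.15 -0.45 0.45 0 -1;0.15 -0.45 0.45 0 -1;0.15 -0.45 0.45 0 -1"

```text
time: 10.45
tool_pos: [666.6, 7.4, 24.4]
eef_rot: [-1.569, 0.064, -0.065]
wrist_force: [-0.1, -0.3, 1.1]
gripper_width: 0.6
```

```bash
python3 - <<'E'
from h import *
o,p,M=st();print(o['wrist_force'],o['gripper_width'],w2pan(*p[:2]))
go(*pan2w(108,44.5),22,PY); snap('w10','wrist')
E
```

```text
[-0.06266743 -0.25240841  1.12425364] 0.5518065448363737 [109.34682268  30.00358529]
t 10.45 pos [666.6   7.4  24.4] yaw -4.7 -> d [-0.05  0.1   0.58] roll 0.01 alt -29.99 q7 0.29
```

View pics/w10.png

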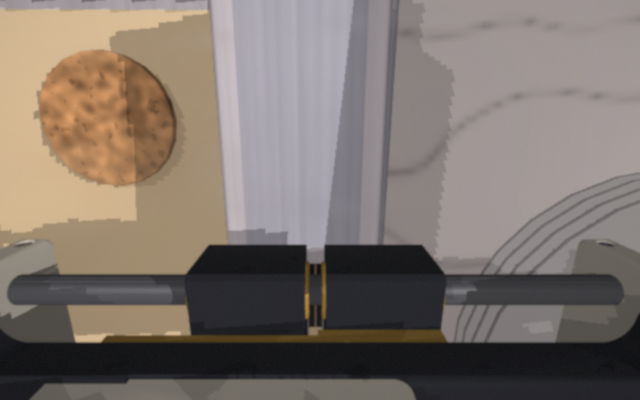

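Call:
jog_arm --deltas "0 0 0.1 0 -1;0 0 0.2 0 -1;0 0 0.3 0 -1;0 0 0.4 0 -1;0 0 0.45 0 -1;0 0 0.5 0 -1;0 0 0.5 0 -1"

```text
time: 11.08
tool_pos: [666.8, 13.8, 24.3]
eef_rot: [-1.576, 0.068, -0.068]
wrist_force: [-3.5, -13.8, 3.3]
gripper_width: 0.3
```

```bash
python3 - <<'E'
from h import *
o,p,M=st();print(o['wrist_force'],o['gripper_width'],w2pan(*p[:2]))
E
```

```text
[ -3.46930789 -13.84759617   3.32440697] 0.3438139997489618 [109.07534194  36.44530342]
```

Call:
jog_arm --deltas "0 0 0 0 -1;0 0 -0.6 0 -1;0 -1.5 -0.6 0 -1;0 -3 -0.6 0 -1;0 -3 -0.6 0 -1;0 -3 -0.6 0 -1;0 -3 -0.6 0 -1;0 -3 -0.6 0 -1"

```text
time: 11.75
tool_pos: [665.5, 5.0, 97.7]
eef_rot: [-1.569, 0.066, -0.063]
wrist_force: [-0.4, 0.4, -0.6]
gripper_width: 0.6
```

```bash
python3 - <<'E'
from h import *
go(*pan2w(48,105),95,PY);snap('w11','wrist')
E
```

```text
t 11.75 pos [665.5   5.   97.7] yaw -4.7 -> d [-2.41  0.12  3.1 ] roll 0.01 alt -29.99 q7 0.24
```

View pics/w11.png

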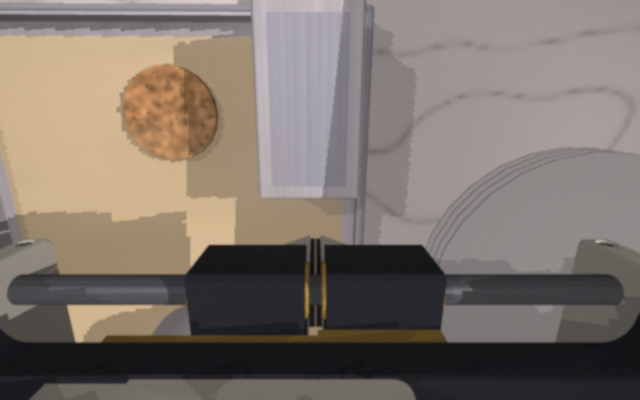

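```bash
python3 - <<'E'
from h import *
im,c=load('w11')
for uv,z in [((259,199),60),((357,197),60),((371,8),22),((363,240),22)]:
    print(w2pan(*ray(c,*uv,z)[:2]))
E
```

```text
[73.7177458  47.77494523]
[134.26323164  49.18203648]
[143.59383909 163.05016786]
[145.05274892   5.06372329]
```

Call:
jog_arm --deltas "-2.5 0.1 3.1 0 -1;-2.5 0.1 3.1 0 -1;-2.5 0.1 3.1 0 -1;-2.5 0.1 3.1 0 -1;-2.5 1 3.1 0 -1;-2.5 2 3.1 0 -1;-2.5 2.7 3.1 0 -1;-2.5 2.7 3.1 0 -1"

```text
time: 12.47
tool_pos: [607.8, 86.1, 27.5]
eef_rot: [-1.572, 0.07, -0.06]
wrist_force: [-0.1, 0.4, 0.1]
gripper_width: 0.4
```

Call:
jog_arm --deltas "0 0 0 0 -1;0 0 0 0 -1"

```text
time: 12.63
tool_pos: [611.1, 86.1, 32.1]
eef_rot: [-1.57, 0.065, -0.066]
wrist_force: [0.3, 0.5, 0.3]
gripper_width: 0.4
```

```bash
python3 - <<'E'
from h import *
o,p,M=st();print(o['wrist_force'],o['gripper_width'],w2pan(*p[:2]))
go(*pan2w(64,105),26,PY)
E
```

```text
[0.32280103 0.46014227 0.2996904 ] 0.439449357821973 [ 47.47506772 103.77823494]
t 12.63 pos [611.1  86.1  32.1] yaw -4.8 -> d [0.66 0.24 0.05] roll 0.0 alt -30.0 q7 0.18
```

Call:
jog_arm --deltas "0.1 0.2 0 0 -1;0.2 0.2 0 0 -1;0.3 0.2 0 0 -1;0.4 0.2 0 0 -1;0.5 0.2 0 0 -1;0.6 0.2 0 0 -1;0.65 0.2 0 0 -1;0.7 0.2 0 0 -1"

```text
time: 13.3
tool_pos: [624.1, 85.8, 26.5]
eef_rot: [-1.568, 0.071, -0.059]
wrist_force: [-22.4, 1.5, 21.3]
gripper_width: 0.6
```

Call:
jog_arm --deltas "0.05 0 0 0 -1;0.05 0 0 0 -1;0.05 0 0 0 -1"

```text
time: 13.55
tool_pos: [624.0, 85.8, 26.4]
eef_rot: [-1.568, 0.073, -0.057]
wrist_force: [-22.5, 1.6, 20.7]
gripper_width: 0.3
```

```bash
python3 - <<'E'
from h import *
o,p,M=st();print(o['wrist_force'],o['gripper_width'],w2pan(*p[:2]))
go(*pan2w(64,105),26,PY);snap('w12','wrist')
E
```

```text
[-22.45763391   1.64482171  20.74383294] 0.274659650350698 [ 60.40642088 104.61443986]
t 13.55 pos [624.   85.8  26.4] yaw -4.7 -> d [0.14 0.01 0.02] roll 0.01 alt -29.99 q7 0.18
```

View pics/w12.png

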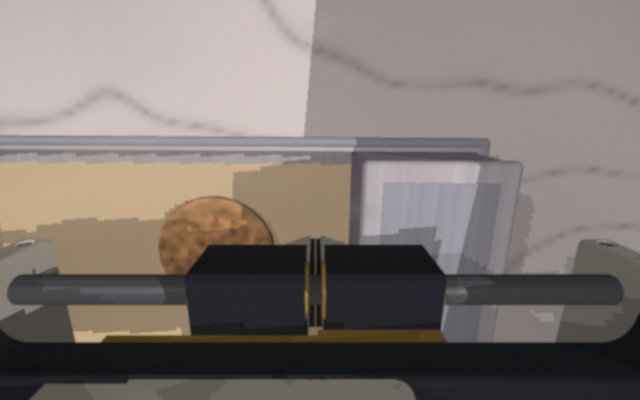

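```bash
python3 - <<'E'
from h import *
im,c=load('w12')
for uv,z in [((368,161),60),((520,161),60),((489,138),22)]:
    print(w2pan(*ray(c,*uv,z)[:2]))
go(*pan2w(50,105),60,PY)
go(*pan2w(108,22),90,PY)
E
```

```text
[ 80.78334968 159.51820659]
[138.32499645 159.6751059 ]
[144.71034797 165.12353402]
t 13.6 pos [624.   85.8  26.4] yaw -4.7 -> d [-0.43 -1.34  0.02] roll 0.01 alt -29.99 q7 0.18
t 13.6 pos [624.   85.8  26.4] yaw -4.7 -> d [ 1.88 -2.57 -3.3 ] roll 0.01 alt -29.99 q7 0.18
```

Call:
jog_arm --deltas "-0.3 0 0 0 -1;-0.4 -1.5 0 0 -1;-0.4 -2.6 0 0 -1;1.8 -2.6 -3.3 0 -1;1.8 -2.6 -3.3 0 -1;1.8 -2.6 -3.3 0 -1;1.8 -2.6 -3.3 0 -1;1.8 -2.6 -3.3 0 -1"

```text
time: 14.27
tool_pos: [667.9, -2.4, 91.7]
eef_rot: [-1.57, 0.066, -0.068]
wrist_force: [-0.7, 1.0, 0.2]
gripper_width: 0.2
```

Call:
jog_arm --deltas "0 0 0 0 -1;0 0 0 0 -1"

```text
time: 14.43
tool_pos: [666.9, 1.0, 91.2]
eef_rot: [-1.569, 0.064, -0.063]
wrist_force: [-0.5, 1.4, -0.6]
gripper_width: 0.4
```

```bash
python3 - <<'E'
from h import *
o,p,M=st();print(o['wrist_force'],o['gripper_width'],w2pan(*p[:2]))
go(*pan2w(110,27),24,PY)
E
```

```text
[-0.51410055  1.44468031 -0.62327661] 0.4447697811432814 [110.23983307  23.68364566]
t 14.43 pos [666.9   1.   91.2] yaw -4.6 -> d [-0.01  2.69  0.13] roll 0.03 alt -29.97 q7 0.26
```

Call:
jog_arm --deltas "0 1.2 0 0 -1;0 2.4 0 0 -1;0 2.6 0 0 -1;0 2.6 0.2 0 -1;0 2.6 0.4 0 -1;0 2.6 0.6 0 -1;0 2.6 0.7 0 -1;0 2.6 0.8 0 -1"

```text
time: 15.1
tool_pos: [669.4, 13.9, 28.9]
eef_rot: [-1.576, 0.065, -0.069]
wrist_force: [-3.2, -19.2, 3.5]
gripper_width: 0.3
```

```bash
python3 - <<'E'
from h import *
o,p,M=st();print(o['wrist_force'],o['gripper_width'],w2pan(*p[:2]),p)
E
```

```text
[ -3.23188825 -19.19502112   3.46339191] 0.25373433628058434 [111.58199794  36.72450767] [669.3541697   13.8986526   28.85345087]
```

```bash
python3 - <<'E'
from h import *
go(500,-290,300,PY)
E
```

```text
t 15.1 pos [669.4  13.9  28.9] yaw -4.9 -> d [ -5.68 -10.78 -12.76] roll -0.02 alt 29.98 q7 0.27
```

Call:
jog_arm --deltas "0 0 -0.8 0 0;0 -1.6 -0.8 0 1;0 -3.2 -0.8 0 1;0 -4.8 -0.8 0 1;-5.7 -10.8 -12.8 0 1;-5.7 -10.8 -12.8 0 1;-5.7 -10.8 -12.8 0 1;-5.7 -10.8 -12.8 0 1"

```text
time: 15.77
tool_pos: [590.6, -132.9, 218.0]
eef_rot: [-1.569, 0.062, -0.067]
wrist_force: [1.1, -0.3, -0.1]
gripper_width: 49.0
```

```bash
python3 - <<'E'
from h import *
go(500,-290,300,PY)
E
```

```text
t 15.77 pos [ 590.6 -132.9  218. ] yaw -4.7 -> d [-3.09 -3.29 -6.56] roll 0.02 alt -29.98 q7 0.39
```

Call:
jog_arm --deltas "-3 -3.2 -6.4 0 1;-3 -3.2 -6.4 0 1;-3 -3.2 -6.4 0 1;-3 -3.2 -6.4 0 1;-3 -3.2 -6.4 0 1;-3 -3.2 -6.4 0 1;-3 -3.2 -6.4 0 1"

```text
time: 16.35
tool_pos: [502.5, -287.2, 297.7]
eef_rot: [-1.571, 0.064, -0.071]
wrist_force: [0.9, 0.2, -0.7]
gripper_width: 91.0
```

```bash
python3 - <<'E'
from h import *
go(500,-290,300,PY); snap('w13','wrist')
E
```

```text
t 16.35 pos [ 502.5 -287.2  297.7] yaw -4.9 -> d [-0.09 -0.09 -0.12] roll -0.03 alt 29.97 q7 0.63
```

View pics/w13.png

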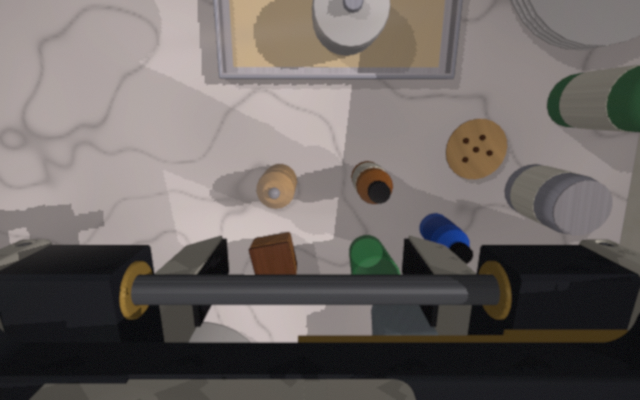

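```bash
python3 - <<'E'
from h import *
im,c=load('w13')
cv2.imwrite('pics/z13.png',cv2.resize(im[0:290,220:420],None,fx=3,fy=2,interpolation=cv2.INTER_CUBIC))
cv2.imwrite('pics/z13.png',cv2.resize(im[150:290,230:420],None,fx=4,fy=4,interpolation=cv2.INTER_CUBIC))
for z in (60,64,68):print('lidL/R',w2pan(*ray(c,313,12,z)[:2]),w2pan(*ray(c,390,12,z)[:2]),'front',w2pan(*ray(c,352,47,z)[:2]))
print('knob',w2pan(*ray(c,353,3,84)[:2]))
print(c['origin'])
for uv in [(218,77),(455,77)]: print(w2pan(*ray(c,*uv,22)[:2]))
E
```

```text
lidL/R [ -30.17796456 -103.30929019] [  52.65000227 -103.40809738] front [  12.72944388 -137.86736114]
lidL/R [ -30.17776215 -104.31588893] [  51.81429679 -104.41369895] front [  12.29662055 -138.52519647]
lidL/R [ -30.17755974 -105.32248767] [  50.9785913  -105.41930051] front [  11.86379722 -139.18303179]
knob [   9.99096403 -101.33083292]
[ 508.126777   -213.23130736  456.34972796]
[-147.85445146 -165.34364323]
[ 145.5529895  -165.92641564]
```

View pics/z13.png

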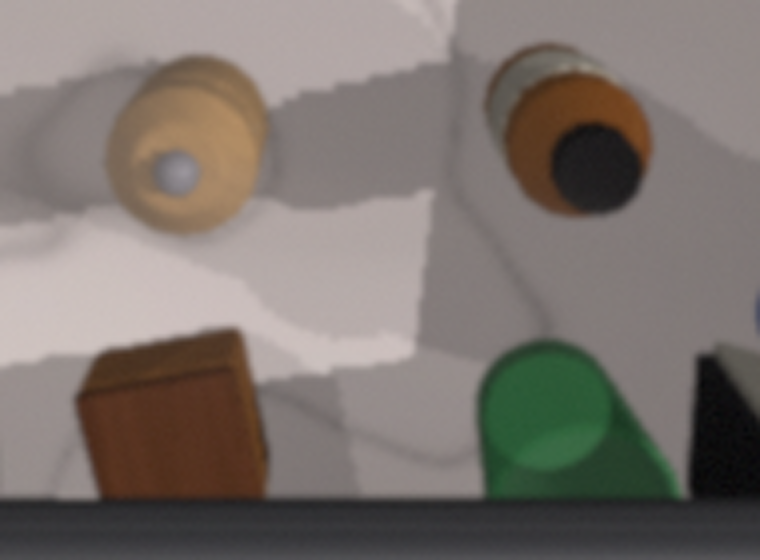

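```bash
python3 - <<'E'
from h import *
im,c=load('w13')
print('bottle',ray(c,378.7,191.7,100),'mill',ray(c,274.5,193,80),[ray(c,*p,45) for p in [(249.5,249.5),(290.7,240.5)]])
im,c=load('w3'); print('jar w3',ray(c,92,34,78))
go(440,335,200,PY)
E
```

```text
bottle [ 572.96823913 -308.44482645  100.        ] mill [ 454.18268015 -304.69082116   80.        ] [array([ 406.12203094, -388.53713539,   45.        ]), array([ 462.97592896, -380.40853601,   45.        ])]
jar w3 [440.74122449 404.08689032  78.        ]
t 16.4 pos [ 503.4 -285.3  296.6] yaw -4.8 -> d [-4.6   3.86 24.51] roll 0.0 alt -30.0 q7 0.63
```

Call:
jog_arm --deltas "-4.6 2 24.5 0 1;-4.6 2 24.5 0 1;-4.6 2 24.5 0 1;-4.6 2 24.5 0 1;-4.6 2 24.5 0 1;-4.6 2 24.5 0 1;-4.6 2 24.5 0 1;-4.6 2 24.5 0 1"

```text
time: 17.07
tool_pos: [467.9, 49.1, 268.5]
eef_rot: [-1.569, 0.062, -0.063]
wrist_force: [1.0, -0.7, 0.1]
gripper_width: 91.5
```

```bash
python3 - <<'E'
from h import *
go(440,403.5,150,PY)
E
```

```text
t 17.07 pos [467.9  49.1 268.5] yaw -4.6 -> d [-2.24  4.76 14.04] roll 0.04 alt -29.96 q7 -0.16
```

Call:
jog_arm --deltas "-2.2 4.7 13.4 0 1;-2.2 4.7 13.4 0 1;-2.2 4.7 13.4 0 1;-2.2 4.7 13.4 0 1;-2.2 4.7 13.4 0 1;-2.2 4.7 13.4 0 1;-2.2 4.7 13.4 0 1;-2.2 4.7 13.4 0 1"

```text
time: 17.73
tool_pos: [441.5, 362.9, 158.6]
eef_rot: [-1.569, 0.063, -0.062]
wrist_force: [1.6, -1.4, -0.0]
gripper_width: 91.5
```

Call:
jog_arm --deltas "-2.2 4.7 0 0 1;-2.2 0 0 0 1"

```text
time: 17.9
tool_pos: [391.3, 362.4, 137.6]
eef_rot: [-1.59, 0.068, -0.053]
wrist_force: [-4.1, -0.7, -0.8]
gripper_width: 91.9
```

Call:
jog_arm --deltas "0 0 0 0 1;0 0 0 0 1"

```text
time: 18.07
tool_pos: [394.3, 365.4, 151.1]
eef_rot: [-1.57, 0.061, -0.06]
wrist_force: [-0.1, -0.2, -0.1]
gripper_width: 91.9
```

```bash
python3 - <<'E'
from h import *
go(440,403.5,150,PY);snap('w14','wrist')
E
```

```text
t 18.07 pos [394.3 365.4 151.1] yaw -4.4 -> d [1.7  0.04 1.66] roll 0.06 alt -29.94 q7 -0.67
```

View pics/w14.png

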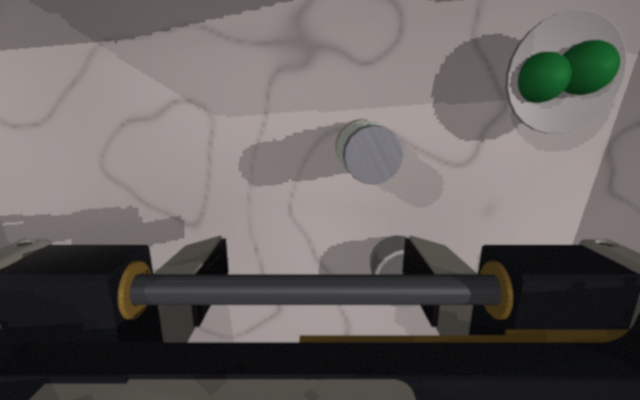

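```bash
python3 - <<'E'
from h import *
im,c=load('w14'); p=ray(c,373,154,78); print(p); go(p[0],p[1],24,PY)
E
```

```text
[438.19587047 405.63301168  78.        ]
t 18.12 pos [395.8 364.8 151.6] yaw -4.5 -> d [1.56 5.11 1.76] roll 0.04 alt -29.96 q7 -0.67
```

Call:
jog_arm --deltas "1.6 0 1.72 0 1;1.6 0 1.72 0 1;1.6 1 1.72 0 1;1.6 2.2 1.72 0 1;1.6 3.5 1.72 0 1;1.6 4.8 1.72 0 1;1.6 5.1 1.72 0 1;1.6 5.1 1.72 0 1"

```text
time: 18.78
tool_pos: [439.6, 401.4, 22.4]
eef_rot: [-1.572, 0.067, -0.064]
wrist_force: [0.9, 0.2, 0.1]
gripper_width: 91.8
```

Call:
jog_arm --deltas "0 0 0 0 -1;0 0 0 0 -1;0 0 0 0 -1;0 0 0 0 -1;0 0 0 0 -1;0 0 0 0 -1;0 0 0 0 -1;0 0 0 0 -1" --squeeze 20

```text
time: 19.45
tool_pos: [440.1, 402.7, 24.1]
eef_rot: [-1.57, 0.065, -0.065]
wrist_force: [-1.6, -0.0, 3.4]
gripper_width: 45.2
```

Call:
jog_arm --deltas "0 -1.2 0 0 -1;0 -2.4 0 0 -1;0 -3.6 0 0 -1;0 -3.6 0 0 -1;0 -3.6 0 0 -1"

```text
time: 19.87
tool_pos: [441.0, 403.3, 115.3]
eef_rot: [-1.567, 0.063, -0.066]
wrist_force: [-0.5, 0.5, -1.8]
gripper_width: 45.3
```

```bash
python3 - <<'E'
from h import *
o,p,M=st();print(o['wrist_force'],o['gripper_width'])
go(*pan2w(59.7,2.5),110,PY)
E
```

```text
[-0.50123287  0.46567911 -1.76571989] 45.26753095791818
t 19.87 pos [441.  403.3 115.3] yaw -4.7 -> d [  8.31   0.18 -16.14] roll 0.01 alt -29.99 q7 -0.62
```

Call:
jog_arm --deltas "8.3 0 -16.1 0 -1;8.3 0 -16.1 0 -1;8.3 0 -16.1 0 -1;8.3 0 -16.1 0 -1;8.3 0 -16.1 0 -1;8.3 0 -16.1 0 -1;8.3 0 -16.1 0 -1;8.3 0 -16.1 0 -1"

```text
time: 20.53
tool_pos: [567.4, 92.7, 112.4]
eef_rot: [-1.57, 0.067, -0.063]
wrist_force: [1.2, -0.2, -1.0]
gripper_width: 45.1
```

```bash
python3 - <<'E'
from h import *
go(*pan2w(59.7,2.5),100,PY)
E
```

```text
t 20.53 pos [567.4  92.7 112.4] yaw -4.7 -> d [ 2.25  0.49 -4.17] roll 0.01 alt -29.99 q7 -0.04
```

Call:
jog_arm --deltas "2.25 0.3 -4.17 0 -1;2.25 0.3 -4.17 0 -1;2.25 0.3 -4.17 0 -1;2.25 0.3 -4.17 0 -1;2.25 0.3 -4.17 0 -1;2.25 0.3 -4.17 0 -1"

```text
time: 21.03
tool_pos: [614.3, -13.5, 104.8]
eef_rot: [-1.57, 0.067, -0.063]
wrist_force: [0.0, 0.8, -0.5]
gripper_width: 45.4
```

```bash
python3 - <<'E'
from h import *
go(*pan2w(59.7,2.5),29,PY); snap('w15','wrist')
E
```

```text
t 21.03 pos [614.3 -13.5 104.8] yaw -4.8 -> d [ 0.04  3.03 -0.09] roll 0.0 alt -30.0 q7 0.16
```

View pics/w15.png

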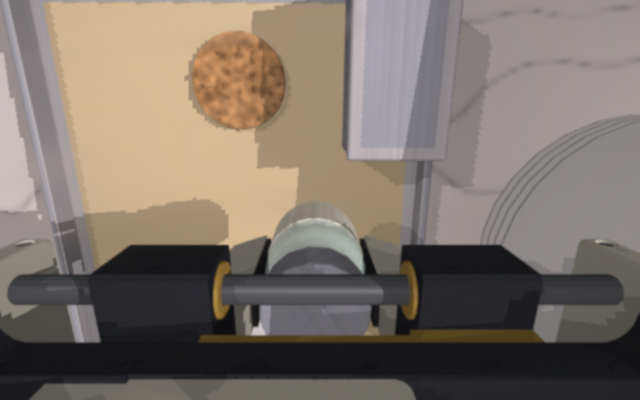

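Call:
jog_arm --deltas "0 1 -0.1 0 -1;0 2 -0.1 0 -1;0 2.7 -0.1 0 -1;0 3 -0.1 0 -1;0 3.05 -0.1 0 -1;0 3.05 -0.1 0 -1;0 3.05 -0.1 0 -1"

```text
time: 21.67
tool_pos: [615.9, -15.8, 31.0]
eef_rot: [-1.57, 0.063, -0.065]
wrist_force: [0.1, -0.3, -0.6]
gripper_width: 45.5
```

```bash
python3 - <<'E'
from h import *
print(bot.get_obs()['wrist_force'])
go(*pan2w(59.7,2.5),28.2,PY)
im,c=load('w15')
print([w2pan(*ray(c,*uv,60)[:2]) for uv in [(346,159),(444,159)]],w2pan(*ray(c,238,80,10)[:2]))
E
```

```text
[ 0.08220618 -0.33943507 -0.55558954]
t 21.67 pos [615.9 -15.8  31. ] yaw -4.7 -> d [-0.04  0.11 -0.01] roll 0.02 alt -29.98 q7 0.21
[array([78.06489816, 48.963067  ]), array([138.67181017,  49.0250755 ])] [ 2.96104131 98.87275641]
```

Call:
jog_arm --deltas "0 0.1 0 0 -1;0 0.1 0 0 0.4;0 0.1 0 0 0.4;0 0.1 0 0 0.4;0 0.1 0 0 0.4;0 -1.5 0 0 0.4;0 -3.1 0 0 1;0 -4.7 0 0 1"

```text
time: 22.33
tool_pos: [614.6, -16.6, 148.7]
eef_rot: [-1.57, 0.067, -0.064]
wrist_force: [1.3, 0.7, 0.3]
gripper_width: 72.9
```

```bash
python3 - <<'E'
from h import *
o=bot.get_obs();print(o['wrist_force'],o['gripper_width'])
snap('w16','wrist'); go(470,230,250,PY)
im,c=snap('t16','top'); cv2.imwrite('pics/z16.png',cv2.resize(im[140:280,160:420],None,fx=3,fy=3,interpolation=cv2.INTER_CUBIC))
E
```

```text
[1.26286008 0.72781396 0.27737285] 72.89916666235277
t 22.38 pos [619.  -17.4 157.2] yaw -4.8 -> d [-6.73 -3.77  9.37] roll -0.0 alt 30.0 q7 0.14
```

View pics/w16.png

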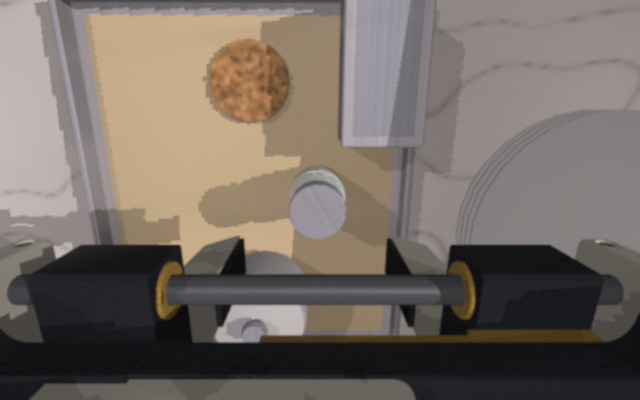

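View pics/z16.png

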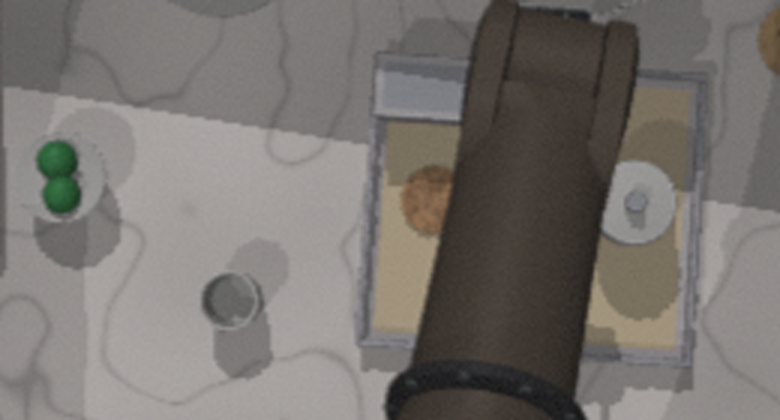

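```bash
python3 - <<'E'
from h import *
im,c=load('w16'); print(w2pan(*ray(c,317.5,210,82)[:2]), w2pan(*ray(c,270,292,68)[:2]),w2pan(*ray(c,254,328,84)[:2]))
go(470,235,170,PY)
E
```

```text
[61.1924123   5.95861715] [ 22.58545154 -68.71090495] [ 11.2289656  -91.14552183]
t 22.43 pos [619.2 -17.3 154.4] yaw -4.8 -> d [-6.78 -0.68  9.56] roll 0.0 alt -30.0 q7 0.14
```

Call:
jog_arm --deltas "-6.8 -0.6 9.5 0 1;-6.8 -0.6 9.5 0 1;-6.8 -0.6 9.5 0 1;-6.8 -0.6 9.5 0 1;-6.8 -0.6 9.5 0 1;-6.8 -0.6 9.5 0 1;-6.8 -0.6 9.5 0 1;-6.8 -0.6 9.5 0 1"

```text
time: 23.1
tool_pos: [460.5, 243.0, 162.4]
eef_rot: [-1.567, 0.058, -0.054]
wrist_force: [-0.1, 0.0, 0.3]
gripper_width: 91.6
```

Call:
jog_arm --deltas "0 0 0 0 1;0 0 0 0 1"

```text
time: 23.27
tool_pos: [465.5, 234.2, 162.6]
eef_rot: [-1.57, 0.064, -0.065]
wrist_force: [1.2, 0.1, 0.7]
gripper_width: 91.7
```

```bash
python3 - <<'E'
from h import *
go(470,284,15,PY);snap('w17','wrist')
E
```

```text
t 23.27 pos [465.5 234.2 162.6] yaw -4.7 -> d [0.02 5.9  2.  ] roll 0.01 alt -29.99 q7 -0.42
```

View pics/w17.png

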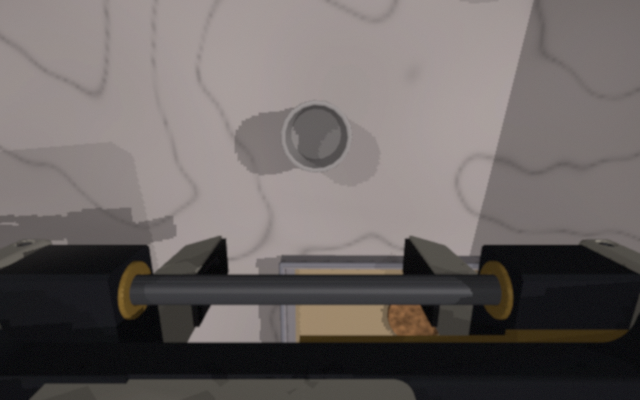

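```bash
python3 - <<'E'
from h import *
im,c=load('w17'); p=ray(c,317,136,42); print(p); go(p[0],p[1],13,PY)
print([w2pan(*ray(c,*uv,22)[:2]) for uv in [(281,259)]])
E
```

```text
[471.45287023 286.00524753  42.        ]
t 23.32 pos [466.  233.3 162.6] yaw -4.8 -> d [0.04 5.98 2.12] roll -0.01 alt 29.99 q7 -0.42
[array([-143.49683106,  169.63432213])]
```

Call:
jog_arm --deltas "0.04 0 2.07 0 1;0.04 1 2.07 0 1;0.04 2.5 2.07 0 1;0.04 4 2.07 0 1;0.04 5.3 2.07 0 1;0.04 5.9 2.07 0 1;0.04 5.95 2.07 0 1;0.04 5.95 2.07 0 1"

```text
time: 23.98
tool_pos: [471.4, 283.8, 13.3]
eef_rot: [-1.572, 0.068, -0.067]
wrist_force: [0.4, 0.1, 0.9]
gripper_width: 91.6
```

Call:
jog_arm --deltas "0 0 0 0 -1;0 0 0 0 -1;0 0 0 0 -1;0 0 0 0 -1;0 0 0 0 -1;0 0 0 0 -1;0 0 0 0 -1" --squeeze 15

```text
time: 24.57
tool_pos: [470.9, 286.2, 14.4]
eef_rot: [-1.569, 0.064, -0.065]
wrist_force: [-1.3, -0.3, 6.2]
gripper_width: 59.8
```

Call:
jog_arm --deltas "0 -1.2 0 0 -1;0 -2.4 0 0 -1;0 -3.2 0 0 -1;0 -3.2 0 0 -1;0 -3.2 0 0 -1"

```text
time: 24.98
tool_pos: [471.1, 286.4, 94.6]
eef_rot: [-1.568, 0.063, -0.066]
wrist_force: [0.1, -0.0, -2.4]
gripper_width: 59.6
```

```bash
python3 - <<'E'
from h import *
o,p,M=st();print(o['wrist_force'],o['gripper_width'])
go(*pan2w(-79,-99),120,PY+90)
E
```

```text
[ 0.14995714 -0.02130262 -2.3563292 ] 59.55030197273604
t 24.98 pos [471.1 286.4  94.6] yaw -4.7 -> d [  1.17  -1.04 -15.63] roll -14.99 alt 15.01 q7 -0.43
```

Call:
jog_arm --deltas "1.2 -1 -15.6 -15 -1;1.2 -1 -15.6 -15 -1;1.2 -1 -15.6 -15 -1;1.2 -1 -15.6 -15 -1;1.2 -1 -15.6 -15 -1;1.2 -1 -15.6 -15 -1;1.2 -1 -15.6 -15 -1;1.2 -1 -15.6 -15 -1"

```text
time: 25.65
tool_pos: [467.6, -38.5, 113.3]
eef_rot: [-1.455, -0.695, 0.698]
wrist_force: [1.0, -0.3, -1.6]
gripper_width: 59.5
```

```bash
python3 - <<'E'
from h import *
go(*pan2w(-79,-99),110,PY+90)
E
```

```text
t 25.65 pos [467.6 -38.5 113.3] yaw 51.2 -> d [-2.07  0.13 -1.7 ] roll -5.68 alt 24.32 q7 1.0
```

Call:
jog_arm --deltas "-2 0.1 -1.7 -5.7 -1;-2 0.1 -1.7 -5.7 -1;-2 0.1 -1.7 -5.7 -1;-2 0.1 -1.7 -5.7 -1;-2 0.1 -1.7 -5.7 -1;-2 0.1 -1.7 -5.7 -1;-2 0.1 -1.7 -5.7 -1"

```text
time: 26.23
tool_pos: [469.6, -102.2, 110.9]
eef_rot: [-1.249, -1.141, 1.143]
wrist_force: [0.8, 0.5, -1.4]
gripper_width: 59.5
```

Call:
jog_arm --deltas "0 0 0 0 -1;0 0 0 0 -1"

```text
time: 26.4
tool_pos: [470.2, -102.0, 111.5]
eef_rot: [-1.249, -1.143, 1.143]
wrist_force: [-0.3, 0.2, -1.3]
gripper_width: 59.3
```

```bash
python3 - <<'E'
from h import *
go(*pan2w(-79,-99),19,PY+90); snap('w18','wrist'); im,c=snap('t18','top'); cv2.imwrite('pics/z18.png',cv2.resize(im[140:280,270:510],None,fx=3.3,fy=3.3,interpolation=cv2.INTER_CUBIC))
E
```

```text
t 26.4 pos [ 470.2 -102.   111.5] yaw 84.9 -> d [-0.15  3.7   0.07] roll -0.06 alt 29.94 q7 1.65
```

View pics/w18.png

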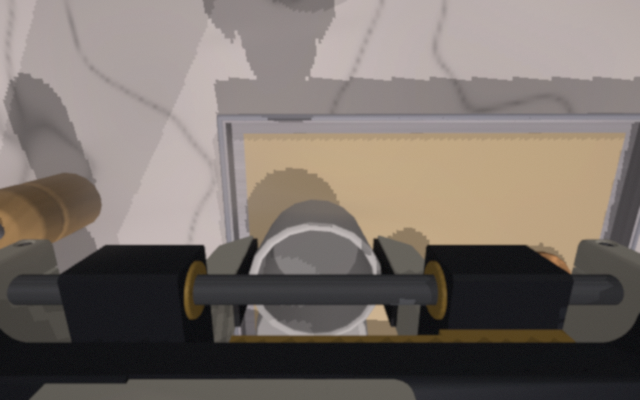

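View pics/z18.png

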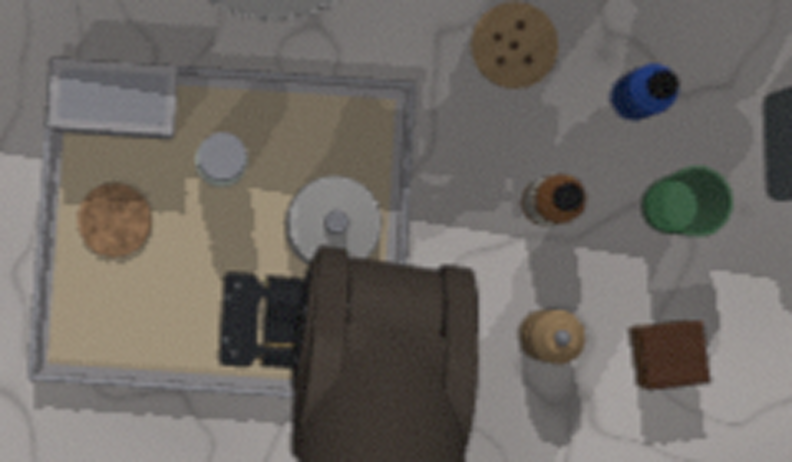

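```bash
python3 - <<'E'
from h import *
im,c=load('t18'); f=lambda X,Y,z: w2pan(*ray(c,270+X/3.3,140+Y/3.3,z)[:2])
for n,X,Y,z in [('TL',50,60,22),('TR',414,78,22),('BL',32,379,22),('crocklid',334,220,66),('knob',336,222,84),('jar',220,157,82),('triv',116,221,10),('tinNR',174,136,60),('tinNL',48,127,60)]: print(n,f(X,Y,z).round(1))
E
```

```text
TL [144.8 164.9]
TR [ 149.1 -165.5]
BL [-144.   161.8]
crocklid [ 13.8 -96.9]
knob [ 11.3 -97.1]
jar [61.4  6.3]
triv [ 3.1 96.3]
tinNR [79.2 47.6]
tinNL [ 80.2 159. ]
```

```bash
python3 - <<'E'
from h import *
o,p,M=st();print(w2pan(*p[:2]))
go(*pan2w(-77,-98),18.8,PY+90)
E
```

```text
[-77.03334535 -95.37872313]
t 26.5 pos [ 470.4 -102.   111.8] yaw 85.0 -> d [-0.1   3.72 -0.  ] roll -0.04 alt 29.96 q7 1.66
```

Call:
jog_arm --deltas "-0.1 1 0 0 -1;-0.1 2 0 0 -1;-0.1 3 0 0 -1;-0.1 3.5 0 0 -1;-0.1 3.65 0 0 -1;-0.1 3.65 0 0 -1;-0.1 3.65 0 0 -1"

```text
time: 27.08
tool_pos: [470.7, -104.8, 21.2]
eef_rot: [-1.25, -1.145, 1.144]
wrist_force: [0.3, 0.2, -1.0]
gripper_width: 59.8
```

```bash
python3 - <<'E'
from h import *
o,p,M=st();print(w2pan(*p[:2]),o['wrist_force'],p)
E
```

```text
[-76.48067602 -98.11472781] [ 0.33289146  0.17777233 -0.96422901] [ 470.70942325 -104.80035106   21.1995417 ]
```

Lower the last 2.5 mm, release part-way, rise.

Call:
jog_arm --deltas "0 0.1 0 0 -1;0 0.1 0 0 -1;0 0.1 0 0 0.5;0 0.1 0 0 0.5;0 0.1 0 0 0.5;0 0.1 0 0 0.5;0 -1 0 0 0.5;0 -2.4 0 0 0.5"

```text
time: 27.75
tool_pos: [468.2, -104.5, 79.5]
eef_rot: [-1.245, -1.141, 1.147]
wrist_force: [1.8, 0.6, 1.0]
gripper_width: 68.9
```

```bash
python3 - <<'E'
from h import *
o,p,M=st();print(o['gripper_width'],o['wrist_force'],p)
go(500,-290,260,PY); go(445,-330,230,PY+90)
E
```

```text
68.86141435884905 [1.76513112 0.59429652 0.99503065] [ 468.17016474 -104.52513591   79.4785251 ]
t 27.75 pos [ 468.2 -104.5   79.5] yaw 85.0 -> d [-7.28 -7.23 -1.87] roll 14.97 alt -15.03 q7 1.67
t 27.75 pos [ 468.2 -104.5   79.5] yaw 85.0 -> d [-9.07 -6.02  0.17] roll -0.03 alt 29.97 q7 1.67
```

```bash
python3 - <<'E'
from h import *
go(440,-420,200,8)
E
```

```text
t 27.75 pos [ 468.2 -104.5   79.5] yaw 85.0 -> d [-12.67  -4.82   0.05] roll 12.84 alt -17.16 q7 1.67
```

Call:
jog_arm --deltas "0 -2 0 0 0.65;-12.7 -4.8 0 12.8 0.65;-12.7 -4.8 0 12.8 0.65;-12.7 -4.8 0 12.8 0.65;-12.7 -4.8 0 12.8 0.65;-12.7 -4.8 0 12.8 0.65;-12.7 -4.8 0 12.8 0.65;-12.7 -4.8 0 12.8 0.65"

```text
time: 28.42
tool_pos: [445.0, -388.7, 193.0]
eef_rot: [-1.519, -0.473, 0.472]
wrist_force: [1.5, -1.0, -0.5]
gripper_width: 75.7
```

```bash
python3 - <<'E'
from h import *
go(440,-420,200,8)
E
```

```text
t 28.42 pos [ 445.  -388.7  193. ] yaw 34.5 -> d [-0.88 -0.28 -0.92] roll 4.42 alt -25.58 q7 1.43
```

Call:
jog_arm --deltas "-0.9 -0.3 -0.9 4.4 0.65;-0.9 -0.3 -0.9 4.4 0.65;-0.9 -0.3 -0.9 4.4 0.65;-0.9 -0.3 -0.9 4.4 0.65;-0.9 -0.3 -0.9 4.4 0.65;-0.9 -0.3 -0.9 4.4 0.65"

```text
time: 28.92
tool_pos: [440.0, -418.0, 199.6]
eef_rot: [-1.567, -0.118, 0.119]
wrist_force: [0.2, 0.3, -0.2]
gripper_width: 75.9
```

```bash
python3 - <<'E'
from h import *
go(440,-412,14,8);snap('w19','wrist')
E
```

```text
t 28.92 pos [ 440.  -418.   199.6] yaw 8.7 -> d [0.04 7.42 0.24] roll 0.11 alt -29.89 q7 1.08
```

View pics/w19.png

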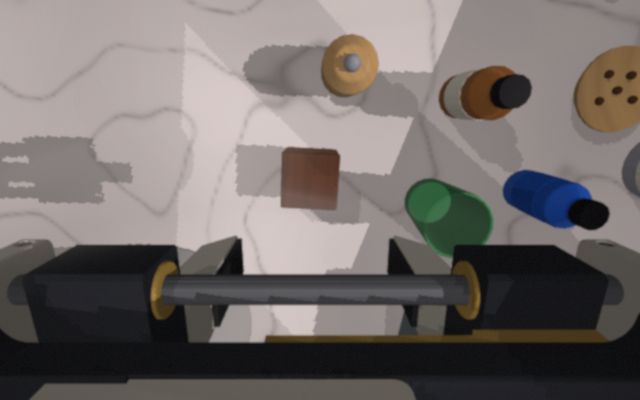

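```bash
python3 - <<'E'
from h import *
im,c=load('w19'); P=np.array([ray(c,*p,45) for p in [(283,152),(340,154),(337,210),(281,208)]]); m=P.mean(0); print(P.round(1),m)
e=P[1]-P[0]+P[2]-P[3]; print(np.degrees(np.arctan2(e[1],e[0])))
go(m[0],m[1],12,8)
print('mill',ray(c,351,62,81),'bottle',ray(c,513,91,100),'glass base',ray(c,428,200,0))
E
```

```text
[[ 404.9 -388.3   45. ]
 [ 458.6 -382.    45. ]
 [ 465.2 -437.3   45. ]
 [ 409.9 -443.6   45. ]] [ 434.64735094 -412.82148538   45.        ]
6.610986274509834
t 28.97 pos [ 440.  -418.   199.6] yaw 8.7 -> d [-0.18  7.5   0.23] roll 0.11 alt -29.89 q7 1.08
mill [ 451.4093545  -305.80800104   81.        ] bottle [ 572.58530766 -309.97460955  100.        ] glass base [ 569.91499819 -423.44403418    0.        ]
```

Call:
jog_arm --deltas "-0.18 1.2 0.22 0.3 0.65;-0.18 2.6 0.22 0.3 0.65;-0.18 4 0.22 0.3 0.65;-0.18 5.5 0.22 0.3 0.65;-0.18 6.8 0.22 0.3 0.65;-0.18 7.45 0.22 0.3 0.65;-0.18 7.45 0.22 0.3 0.65;-0.18 7.45 0.22 0.3 0.65"

```text
time: 29.63
tool_pos: [434.4, -413.2, 13.2]
eef_rot: [-1.568, -0.092, 0.094]
wrist_force: [1.1, 0.0, 1.2]
gripper_width: 75.9
```

Call:
jog_arm --deltas "0 0 0 0 -1;0 0 0 0 -1;0 0 0 0 -1;0 0 0 0 -1;0 0 0 0 -1;0 0 0 0 -1" --squeeze 20

```text
time: 30.13
tool_pos: [435.4, -414.0, 14.8]
eef_rot: [-1.57, -0.093, 0.09]
wrist_force: [-0.9, 2.0, 7.6]
gripper_width: 56.1
```

Call:
jog_arm --deltas "0 -1.2 0 0 -1;0 -2.6 0 0 -1;0 -4.2 0 0 -1;0 -4.2 0 0 -1;0 -4.2 0 0 -1"

```text
time: 30.55
tool_pos: [436.1, -414.6, 121.2]
eef_rot: [-1.572, -0.095, 0.088]
wrist_force: [0.7, 0.4, -1.9]
gripper_width: 56.0
```

```bash
python3 - <<'E'
from h import *
o,p,M=st();print(o['wrist_force'],o['gripper_width'])
go(*pan2w(3,98),110,PY)
E
```

```text
[ 0.70074568  0.4117908  -1.86849668] 56.02584641590728
t 30.55 pos [ 436.1 -414.6  121.2] yaw 6.7 -> d [ 7.5   0.41 19.2 ] roll 1.91 alt -28.09 q7 1.11
```

Call:
jog_arm --deltas "7.5 0 19.2 1.9 -1;7.5 0 19.2 1.9 -1;7.5 0 19.2 1.9 -1;7.5 0 19.2 1.9 -1;7.5 0 19.2 1.9 -1;7.5 0 19.2 1.9 -1;7.5 0 19.2 1.9 -1;7.5 0 19.2 1.9 -1"

```text
time: 31.22
tool_pos: [518.3, -88.6, 117.5]
eef_rot: [-1.57, 0.066, -0.063]
wrist_force: [1.2, -0.1, -1.0]
gripper_width: 55.7
```

```bash
python3 - <<'E'
from h import *
go(*pan2w(3,98),110,PY)
E
```

```text
t 31.22 pos [518.3 -88.6 117.5] yaw -4.7 -> d [1.34 0.3  7.04] roll 0.01 alt -29.99 q7 0.33
```

Call:
jog_arm --deltas "1.3 0.3 7 0 -1;1.3 0.3 7 0 -1;1.3 0.3 7 0 -1;1.3 0.3 7 0 -1;1.3 0.3 7 0 -1;1.3 0.3 7 0 -1;1.3 0.3 7 0 -1;1.3 0.3 7 0 -1"

```text
time: 31.88
tool_pos: [565.0, 79.5, 110.2]
eef_rot: [-1.571, 0.067, -0.064]
wrist_force: [-0.5, 0.1, -1.2]
gripper_width: 56.0
```

Call:
jog_arm --deltas "0 0 0 0 -1;0 0 0 0 -1"

```text
time: 32.05
tool_pos: [565.6, 79.2, 110.9]
eef_rot: [-1.57, 0.067, -0.066]
wrist_force: [-0.4, 1.2, -0.7]
gripper_width: 55.5
```

```bash
python3 - <<'E'
from h import *
o,p,M=st();print(w2pan(*p[:2]))
go(*pan2w(3,98),30,PY); snap('w20','wrist')
E
```

```text
[ 2.71431312 93.14836286]
t 32.05 pos [565.6  79.2 110.9] yaw -4.9 -> d [0.01 3.24 0.2 ] roll -0.01 alt 29.99 q7 0.04
```

View pics/w20.png

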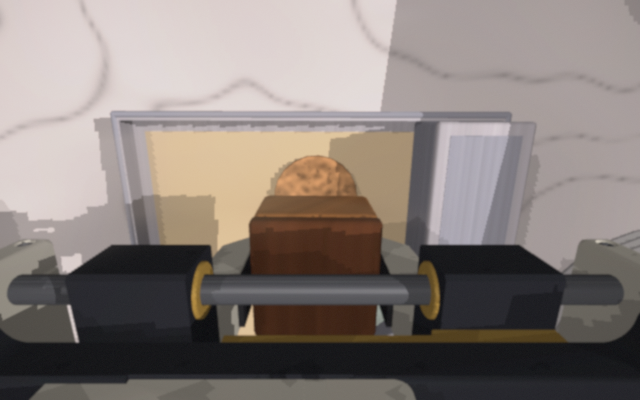

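```bash
python3 - <<'E'
from h import *
im,c=load('w20'); f=lambda u,v,z: w2pan(*ray(c,u,v,z)[:2]).round(1)
print('trivet +y edge',f(317,156,10),'sides',f(276,185,10),f(358,185,10))
print('corners',f(112,113,22),f(511,113,22))
print('cellar top corners',f(250,222,141),f(381,222,141),'bottom',f(263,197,96),f(366,197,96))
print('tin',f(417,122,60),f(533,123,60))
cv2.imwrite('pics/z20.png',cv2.resize(im[140:250,210:420],None,fx=3.5,fy=3.5,interpolation=cv2.INTER_CUBIC))
E
```

```text
trivet +y edge [  4.3 131.4] sides [-28.8 108. ] [ 37.4 107.9]
corners [-144.5  164.4] [145.  164.1]
cellar top corners [-24.1 122.3] [ 30.  122.2] bottom [-25.6 120.9] [ 30.5 120.9]
tin [ 65.9 159.3] [137.8 158.6]
```

View pics/z20.png

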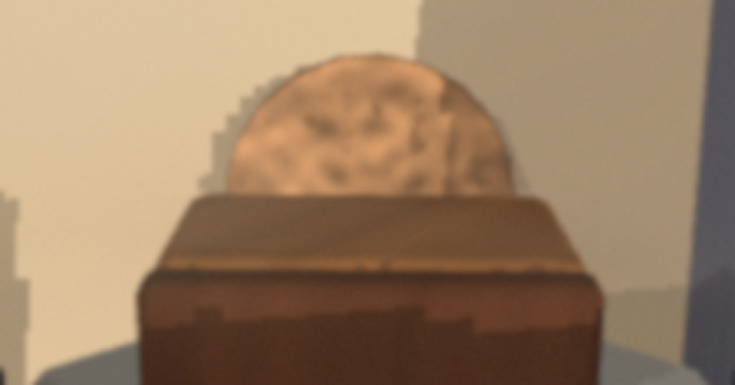

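```bash
python3 - <<'E'
from h import *
go(*pan2w(4,97.2),25.5,PY)
E
```

```text
t 32.1 pos [565.7  79.4 111. ] yaw -4.8 -> d [0.05 3.42 0.15] roll -0.01 alt 29.99 q7 0.04
```

Call:
jog_arm --deltas "0.05 1 0.15 0 -1;0.05 2 0.15 0 -1;0.05 2.9 0.15 0 -1;0.05 3.2 0.15 0 -1;0.05 3.35 0.15 0 -1;0.05 3.35 0.15 0 -1;0.05 3.35 0.15 0 -1;0.05 3.35 0.15 0 -1"

```text
time: 32.77
tool_pos: [568.4, 84.4, 28.5]
eef_rot: [-1.569, 0.063, -0.067]
wrist_force: [0.3, -0.3, -0.3]
gripper_width: 56.1
```

```bash
python3 - <<'E'
from h import *
o,p,M=st();print(w2pan(*p[:2]),o['wrist_force'],p)
go(*pan2w(4,97.2),25,PY)
E
```

```text
[ 5.12721091 98.53086264] [ 0.3287808  -0.28385842 -0.25753693] [568.41995496  84.36092258  28.50340724]
t 32.77 pos [568.4  84.4  28.5] yaw -4.7 -> d [-0.05  0.14 -0.05] roll 0.01 alt -29.99 q7 0.1
```

Call:
jog_arm --deltas "-0.05 0.08 -0.05 0 -1;-0.05 0.13 -0.05 0 -1;-0.05 0.13 -0.05 0 -1;-0.05 0.13 -0.05 0 0.5;-0.05 0.13 -0.05 0 0.65;-0.05 0.13 -0.05 0 0.65;-0.05 0.13 -0.05 0 0.65;-0.05 0.13 -0.05 0 0.65"

```text
time: 33.43
tool_pos: [566.1, 83.3, 23.9]
eef_rot: [-1.57, 0.065, -0.065]
wrist_force: [0.5, -0.5, -0.1]
gripper_width: 75.3
```

Call:
jog_arm --deltas "0 -1 0 0 0.65;0 -2.4 0 0 0.65;0 -4 0 0 1;0 -5 0 0 1;0 -5 0 0 1;0 -5 0 0 1"

```text
time: 33.93
tool_pos: [567.1, 83.6, 150.5]
eef_rot: [-1.568, 0.062, -0.067]
wrist_force: [-0.4, -0.7, -0.7]
gripper_width: 91.2
```

```bash
python3 - <<'E'
from h import *
o,p,M=st();print(o['gripper_width'],p)
im,c=snap('w21','wrist'); go(453,-305.5,170,PY)
E
```

```text
91.21893393311828 [567.08255954  83.5599041  150.52421714]
t 33.98 pos [566.   83.6 149.1] yaw -4.7 -> d [ -3.23  -0.85 -15.88] roll 0.01 alt -29.99 q7 0.0
```

View pics/w21.png

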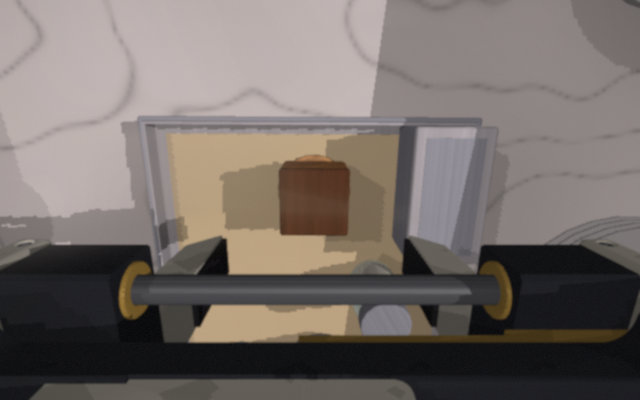

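```bash
python3 - <<'E'
from h import *
go(453,-305.5,170,PY+90)
E
```

```text
t 33.98 pos [566.   83.6 149.1] yaw -4.7 -> d [ -3.23  -0.85 -15.88] roll -14.99 alt 15.01 q7 0.0
```

Call:
jog_arm --deltas "0 -1.2 0 0 1;-3.2 -1.6 -15.9 -15 1;-3.2 -1.6 -15.9 -15 1;-3.2 -1.6 -15.9 -15 1;-3.2 -1.6 -15.9 -15 1;-3.2 -1.6 -15.9 -15 1;-3.2 -1.6 -15.9 -15 1;-3.2 -1.6 -15.9 -15 1"

```text
time: 34.65
tool_pos: [486.0, -190.5, 184.6]
eef_rot: [-1.483, -0.604, 0.607]
wrist_force: [1.0, -0.3, 0.0]
gripper_width: 91.5
```

```bash
python3 - <<'E'
from h import *
go(453,-305.5,150,PY+90)
E
```

```text
t 34.65 pos [ 486.  -190.5  184.6] yaw 44.4 -> d [-4.16  1.38 -2.37] roll -6.81 alt 23.19 q7 1.24
```

Call:
jog_arm --deltas "-4.1 1 -2.4 -6.8 1;-4.1 1 -2.4 -6.8 1;-4.1 1 -2.4 -6.8 1;-4.1 1 -2.4 -6.8 1;-4.1 1 -2.4 -6.8 1;-4.1 1 -2.4 -6.8 1;-4.1 1 -2.4 -6.8 1;-4.1 1 -2.4 -6.8 1"

```text
time: 35.32
tool_pos: [455.0, -303.1, 159.7]
eef_rot: [-1.25, -1.139, 1.139]
wrist_force: [-0.6, 0.2, 0.1]
gripper_width: 91.5
```

```bash
python3 - <<'E'
from h import *
go(453,-305.5,26,PY+90); snap('w22','wrist')
E
```

```text
t 35.32 pos [ 455.  -303.1  159.7] yaw 84.6 -> d [-0.11  5.35  0.06] roll -0.11 alt 29.89 q7 2.13
```

View pics/w22.png

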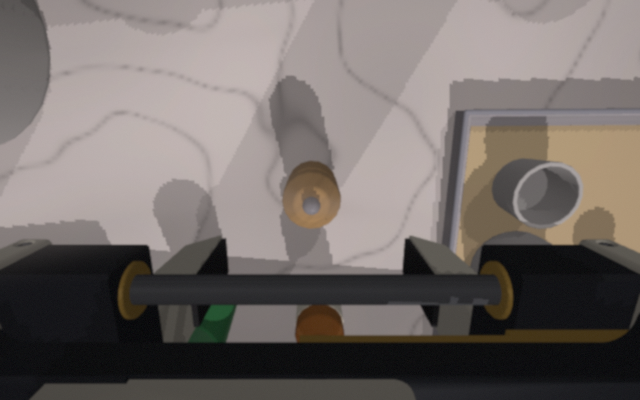

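```bash
python3 - <<'E'
from h import *
im,c=load('w22'); p=ray(c,311,204,80); print(p); go(p[0],p[1],26,PY+90)
E
```

```text
[ 450.24239465 -304.96346373   80.        ]
t 35.37 pos [ 455.2 -303.1  160. ] yaw 84.6 -> d [-0.1   5.36  0.18] roll -0.11 alt 29.89 q7 2.12
```

Call:
jog_arm --deltas "-0.1 1 0.13 -0.1 1;-0.1 2.3 0.13 -0.1 1;-0.1 3.6 0.13 -0.1 1;-0.1 4.7 0.13 -0.1 1;-0.1 5.3 0.13 -0.1 1;-0.1 5.3 0.13 -0.1 1;-0.1 5.3 0.13 -0.1 -1;-0.1 5.3 0.13 -0.1 -1"

```text
time: 36.03
tool_pos: [452.8, -306.0, 29.3]
eef_rot: [-1.247, -1.15, 1.149]
wrist_force: [0.7, -0.1, 0.7]
gripper_width: 82.8
```

Call:
jog_arm --deltas "0 0 0 0 -1;0 0 0 0 -1;0 0 0 0 -1;0 0 0 0 -1;0 0 0 0 -1;0 0 0 0 -1;0 0 0 0 -1"

```text
time: 36.62
tool_pos: [452.4, -305.8, 28.8]
eef_rot: [-1.246, -1.15, 1.15]
wrist_force: [-0.9, 0.9, 5.0]
gripper_width: 47.8
```

Call:
jog_arm --deltas "0 -1.2 0 0 -1;0 -2.6 0 0 -1;0 -4 0 0 -1;0 -4 0 0 -1;0 -4 0 0 -1"

```text
time: 37.03
tool_pos: [453.3, -306.3, 130.0]
eef_rot: [-1.249, -1.152, 1.149]
wrist_force: [-0.3, -0.1, -2.0]
gripper_width: 47.6
```

```bash
python3 - <<'E'
from h import *
o,p,M=st();print(o['wrist_force'],o['gripper_width'])
go(*pan2w(-70,97.5),125,PY+90)
E
```

```text
[-0.26749949 -0.14598955 -2.02028812] 47.581131749606044
t 37.03 pos [ 453.3 -306.3  130. ] yaw 85.4 -> d [15.91  0.18 -0.34] roll 0.03 alt -29.97 q7 2.16
```

Call:
jog_arm --deltas "15.9 0.2 -0.3 0 -1;15.9 0.2 -0.3 0 -1;15.9 0.2 -0.3 0 -1;15.9 0.2 -0.3 0 -1;15.9 0.2 -0.3 0 -1;15.9 0.2 -0.3 0 -1;15.9 0.2 -0.3 0 -1;15.9 0.2 -0.3 0 -1"

```text
time: 37.7
tool_pos: [483.7, 27.9, 122.7]
eef_rot: [-1.244, -1.148, 1.152]
wrist_force: [0.7, 0.0, -2.3]
gripper_width: 47.1
```

```bash
python3 - <<'E'
from h import *
go(*pan2w(-70,97.5),115,PY+90)
E
```

```text
t 37.7 pos [483.7  27.9 122.7] yaw 85.4 -> d [ 2.49  0.31 -0.19] roll 0.03 alt -29.97 q7 1.45
```

Call:
jog_arm --deltas "2.5 0.3 -0.2 0 -1;2.5 0.3 -0.2 0 -1;2.5 0.3 -0.2 0 -1;2.5 0.3 -0.2 0 -1;2.5 0.3 -0.2 0 -1;2.5 0.3 -0.2 0 -1"

```text
time: 38.2
tool_pos: [494.5, 86.1, 116.1]
eef_rot: [-1.247, -1.147, 1.15]
wrist_force: [-0.1, 0.2, -1.2]
gripper_width: 47.2
```

```bash
python3 - <<'E'
from h import *
o,p,M=st();print(w2pan(*p[:2]))
go(*pan2w(-70,97.5),34,PY+90); snap('w23','wrist')
E
```

```text
[-68.68504583  94.15148345]
t 38.2 pos [494.5  86.1 116.1] yaw 85.3 -> d [0.14 3.29 0.05] roll 0.01 alt -29.99 q7 1.34
```

View pics/w23.png

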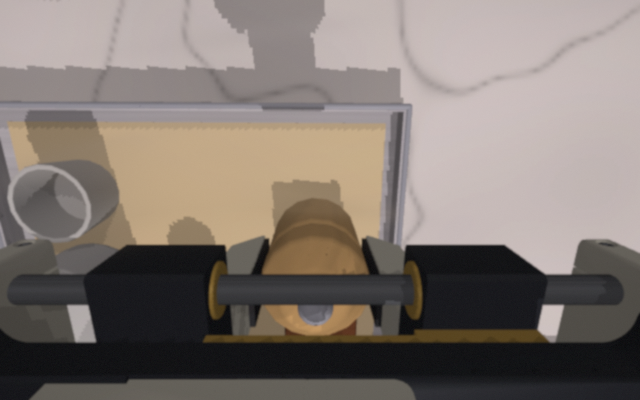

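Call:
jog_arm --deltas "0.12 1 0.05 0 -1;0.12 2 0.05 0 -1;0.12 2.8 0.05 0 -1;0.12 3.2 0.05 0 -1;0.12 3.25 0.05 0 -1;0.12 3.25 0.05 0 -1;0.12 3.25 0.05 0 -1;0.12 3.25 0.05 0 -1"

```text
time: 38.92
tool_pos: [495.0, 90.9, 36.7]
eef_rot: [-1.247, -1.151, 1.148]
wrist_force: [0.3, 1.0, -1.4]
gripper_width: 47.2
```

```bash
python3 - <<'E'
from h import *
o,p,M=st();print(w2pan(*p[:2]),o['wrist_force'])
go(*pan2w(-70,97.5),32.8,PY+90)
E
```

```text
[-68.60294615  98.9758178 ] [ 0.29345571  0.99746467 -1.36330928]
t 38.92 pos [495.   90.9  36.7] yaw 85.4 -> d [-0.06  0.15  0.06] roll 0.03 alt -29.97 q7 1.37
```

Call:
jog_arm --deltas "-0.05 0.1 0.03 0 -1;-0.05 0.15 0.03 0 -1;-0.05 0.15 0.03 0 -1;-0.05 0.15 0.03 0 0.4;-0.05 0.15 0.03 0 0.4;-0.05 0.15 0.03 0 0.4;-0.05 0.15 0.03 0 0.4"

```text
time: 39.5
tool_pos: [493.3, 89.8, 31.8]
eef_rot: [-1.246, -1.15, 1.15]
wrist_force: [0.2, 0.3, -1.1]
gripper_width: 63.5
```

Call:
jog_arm --deltas "0 -1 0 0 0.4;0 -2.4 0 0 0.4;0 -4 0 0 1;0 -5 0 0 1;0 -5 0 0 1"

```text
time: 39.92
tool_pos: [496.2, 90.4, 161.9]
eef_rot: [-1.249, -1.157, 1.144]
wrist_force: [1.1, -0.9, -0.3]
gripper_width: 79.7
```

```bash
python3 - <<'E'
from h import *
o,p,M=st();print(o['gripper_width'],p)
snap('w24','wrist'); go(573,-309.5,190,PY+90); go(573,-309.5,190,PY)
E
```

```text
79.6594743736244 [496.2284318   90.36794656 161.85398033]
t 39.97 pos [495.1  90.3 159.5] yaw 85.4 -> d [-15.69  -1.24  -4.39] roll 0.03 alt -29.97 q7 1.31
t 39.97 pos [495.1  90.3 159.5] yaw 85.4 -> d [-15.69  -1.24  -4.39] roll -14.97 alt 15.03 q7 1.31
```

View pics/w24.png

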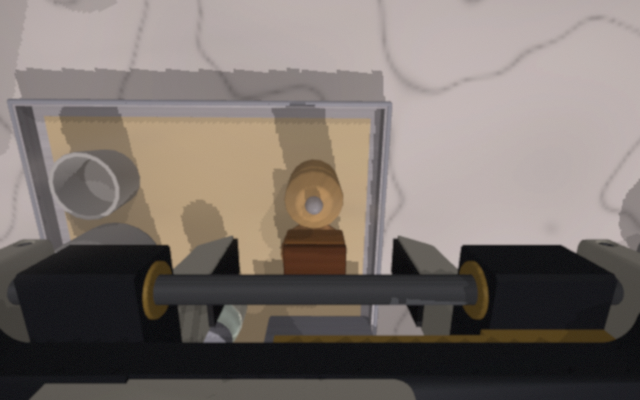

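Call:
jog_arm --deltas "-15.7 -1.2 -4.4 15 1;-15.7 -1.2 -4.4 15 1;-15.7 -1.2 -4.4 15 1;-15.7 -1.2 -4.4 15 1;-15.7 -1.2 -4.4 15 1;-15.7 -1.2 -4.4 15 1;-15.7 -1.2 -4.4 15 1;-15.7 -1.2 -4.4 15 1"

```text
time: 40.63
tool_pos: [556.6, -238.2, 180.2]
eef_rot: [-1.536, -0.379, 0.381]
wrist_force: [0.0, 0.2, -0.1]
gripper_width: 91.8
```

```bash
python3 - <<'E'
from h import *
go(573,-320,190,PY)
E
```

```text
t 40.63 pos [ 556.6 -238.2  180.2] yaw 27.8 -> d [-0.94 -0.4  -3.2 ] roll 5.43 alt -24.57 q7 1.08
```

Call:
jog_arm --deltas "-0.9 -0.4 -3.2 5.4 1;-0.9 -0.4 -3.2 5.4 1;-0.9 -0.4 -3.2 5.4 1;-0.9 -0.4 -3.2 5.4 1;-0.9 -0.4 -3.2 5.4 1;-0.9 -0.4 -3.2 5.4 1;-0.9 -0.4 -3.2 5.4 1"

```text
time: 41.22
tool_pos: [574.6, -317.3, 189.9]
eef_rot: [-1.57, 0.058, -0.055]
wrist_force: [0.1, 0.3, 0.2]
gripper_width: 91.5
```

```bash
python3 - <<'E'
from h import *
go(573,-309.5,38,PY); snap('w25','wrist')
E
```

```text
t 41.22 pos [ 574.6 -317.3  189.9] yaw -4.1 -> d [-0.07  6.08  0.3 ] roll 0.11 alt -29.89 q7 0.72
```

View pics/w25.png

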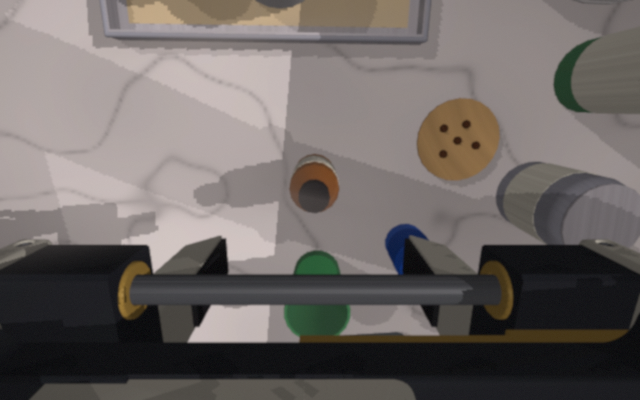

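```bash
python3 - <<'E'
from h import *
im,c=load('w25'); p=ray(c,315,195,100); print(p, 'blue base',ray(c,406,240,10),'glass',ray(c,317,268,0),'seed',ray(c,457,139,20)); go(p[0],p[1],38,PY)
E
```

```text
[ 575.01424558 -307.92756049  100.        ] blue base [ 669.69884429 -389.60956437   10.        ] glass [ 569.00602885 -421.73108374    0.        ] seed [ 716.6675381  -281.91345788   20.        ]
t 41.27 pos [ 574.7 -317.3  190.3] yaw -4.1 -> d [-0.    6.09  0.37] roll 0.11 alt -29.89 q7 0.72
```

Call:
jog_arm --deltas "-0.03 1.2 0.33 0.1 1;-0.03 2.6 0.33 0.1 1;-0.03 4 0.33 0.1 1;-0.03 5.2 0.33 0.1 1;-0.03 6 0.33 0.1 1;-0.03 6.05 0.33 0.1 1;-0.03 6.05 0.33 0.1 -1;-0.03 6.05 0.33 0.1 -1"

```text
time: 41.93
tool_pos: [575.4, -310.0, 41.3]
eef_rot: [-1.57, 0.065, -0.067]
wrist_force: [-0.4, -0.5, 0.7]
gripper_width: 82.6
```

Call:
jog_arm --deltas "0 0 0 0 -1;0 0 0 0 -1;0 0 0 0 -1;0 0 0 0 -1;0 0 0 0 -1;0 0 0 0 -1;0 0 0 0 -1"

```text
time: 42.52
tool_pos: [574.9, -309.4, 40.2]
eef_rot: [-1.57, 0.067, -0.067]
wrist_force: [-0.4, 1.5, 2.1]
gripper_width: 43.9
```

Call:
jog_arm --deltas "0 -1.2 0 0 -1;0 -2.6 0 0 -1;0 -4.2 0 0 -1;0 -4.2 0 0 -1;0 -4.2 0 0 -1"

```text
time: 42.93
tool_pos: [575.9, -310.2, 147.2]
eef_rot: [-1.571, 0.064, -0.07]
wrist_force: [-0.1, 0.1, -3.1]
gripper_width: 43.4
```

```bash
python3 - <<'E'
from h import *
o,p,M=st();print(o['wrist_force'],o['gripper_width'])
go(*pan2w(-102,0),140,PY)
E
```

```text
[-0.10524045  0.07164403 -3.07986389] 43.404760346332516
t 42.93 pos [ 575.9 -310.2  147.2] yaw -4.9 -> d [-5.92  0.25 11.75] roll -0.02 alt 29.98 q7 0.72
```

Call:
jog_arm --deltas "-5.9 0 11.75 0 -1;-5.9 0 11.75 0 -1;-5.9 0 11.75 0 -1;-5.9 0 11.75 0 -1;-5.9 0 11.75 0 -1;-5.9 0 11.75 0 -1;-5.9 0 11.75 0 -1;-5.9 0 11.75 0 -1"

```text
time: 43.6
tool_pos: [450.2, -1.7, 143.6]
eef_rot: [-1.57, 0.068, -0.064]
wrist_force: [-0.1, 1.0, -1.4]
gripper_width: 43.9
```

Call:
jog_arm --deltas "0 0 0 0 -1;0 0 0 0 -1;0 0 0 0 -1"

```text
time: 43.85
tool_pos: [452.4, -4.1, 144.4]
eef_rot: [-1.57, 0.067, -0.065]
wrist_force: [-0.0, -0.0, -1.8]
gripper_width: 44.0
```

```bash
python3 - <<'E'
from h import *
o,p,M=st();print(w2pan(*p[:2]))
go(*pan2w(-102,0),45,PY); snap('w26','wrist')
E
```

```text
[-103.10021248    0.69704343]
t 43.85 pos [452.4  -4.1 144.4] yaw -4.8 -> d [ 0.05  3.97 -0.03] roll -0.01 alt 29.99 q7 0.15
```

View pics/w26.png

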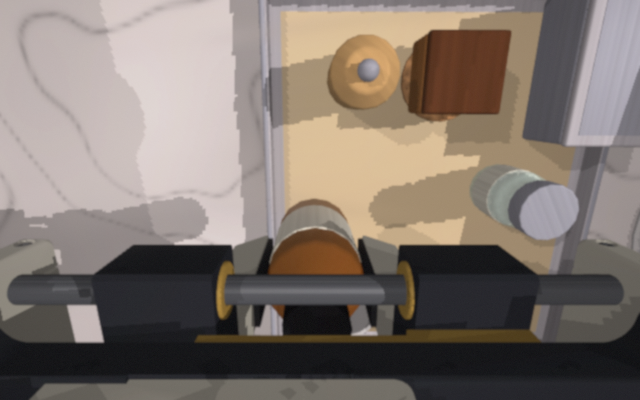

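Call:
jog_arm --deltas "0.05 1.2 -0.03 0 -1;0.05 2.5 -0.03 0 -1;0.05 3.4 -0.03 0 -1;0.05 3.8 -0.03 0 -1;0.05 3.9 -0.03 0 -1;0.05 3.9 -0.03 0 -1;0.05 3.9 -0.03 0 -1;0.05 3.9 -0.03 0 -1"

```text
time: 44.57
tool_pos: [455.1, -5.2, 48.6]
eef_rot: [-1.569, 0.066, -0.069]
wrist_force: [-0.0, 0.0, -1.6]
gripper_width: 43.8
```

```bash
python3 - <<'E'
from h import *
o,p,M=st();print(w2pan(*p[:2]),o['wrist_force'])
go(*pan2w(-102,0),44,PY)
E
```

```text
[-100.37394345   -0.18069126] [-0.04767391  0.03326196 -1.5555146 ]
t 44.57 pos [455.1  -5.2  48.6] yaw -4.9 -> d [-0.07  0.18  0.01] roll -0.02 alt 29.98 q7 0.34
```

Call:
jog_arm --deltas "-0.05 0.1 0 0 -1;-0.05 0.18 0 0 -1;-0.05 0.18 0 0 -1;-0.05 0.18 0 0 0.4;-0.05 0.18 0 0 0.4;-0.05 0.18 0 0 0.4;-0.05 0.18 0 0 0.4"

```text
time: 45.15
tool_pos: [453.0, -4.8, 43.1]
eef_rot: [-1.57, 0.066, -0.067]
wrist_force: [-0.2, 1.2, -0.1]
gripper_width: 62.7
```

Call:
jog_arm --deltas "0 -1 0 0 0.4;0 -2.4 0 0 0.4;0 -4 0 0 1;0 -5.5 0 0 1;0 -7 0 0 1;0 -8.5 0 0 1;0 -10 0 0 1;0 -10 0 0 1"

```text
time: 45.82
tool_pos: [456.0, -5.4, 299.0]
eef_rot: [-1.566, 0.06, -0.074]
wrist_force: [1.3, -0.4, -2.0]
gripper_width: 91.6
```

```bash
python3 - <<'E'
from h import *
o,p,M=st();print(o['gripper_width'],p)
go(590,-13,330,PY+90); go(555,-90,350,PY)
E
```

```text
91.58819814836541 [455.96230152  -5.36585332 299.04503649]
t 45.82 pos [456.   -5.4 299. ] yaw -4.9 -> d [ 5.38 -1.19  0.16] roll 14.98 alt -15.02 q7 -0.08
t 45.82 pos [456.   -5.4 299. ] yaw -4.9 -> d [ 4.25 -2.01 -3.03] roll -0.02 alt 29.98 q7 -0.08
```

Call:
jog_arm --deltas "4.2 -4 -3.2 0 1;4.2 -4 -3.2 0 1;4.2 -4 -3.2 0 1;4.2 -4 -3.2 0 1;4.2 -4 -3.2 0 1;4.2 -4 -3.2 0 1;4.2 -4 -3.2 0 1"

```text
time: 46.4
tool_pos: [550.1, -93.4, 392.0]
eef_rot: [-1.57, 0.069, -0.066]
wrist_force: [-0.7, 0.3, -0.5]
gripper_width: 91.8
```

Call:
jog_arm --deltas "0 0 0 0 1;0 0 0 0 1;0 0 0 0 1"

```text
time: 46.65
tool_pos: [550.0, -92.4, 392.6]
eef_rot: [-1.569, 0.066, -0.065]
wrist_force: [0.6, 0.2, -0.0]
gripper_width: 91.7
```

```bash
python3 - <<'E'
from h import *
im,c=snap('w27','wrist'); cv2.imwrite('pics/z27.png',cv2.resize(im[0:250,110:510],None,fx=2,fy=2,interpolation=cv2.INTER_CUBIC))
im,c=snap('s27','scene'); cv2.imwrite('pics/zs27.png',cv2.resize(im[140:290,220:420],None,fx=3.5,fy=3.5,interpolation=cv2.INTER_CUBIC))
E
```

```text
(no output)
```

View pics/z27.png

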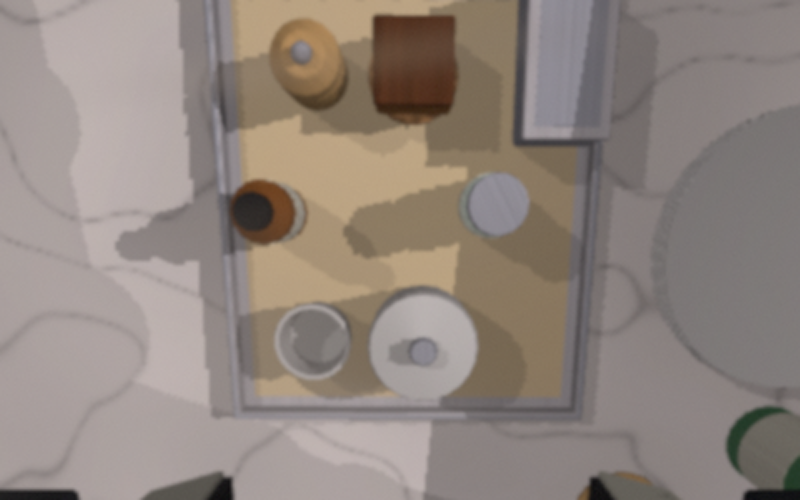

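View pics/zs27.png

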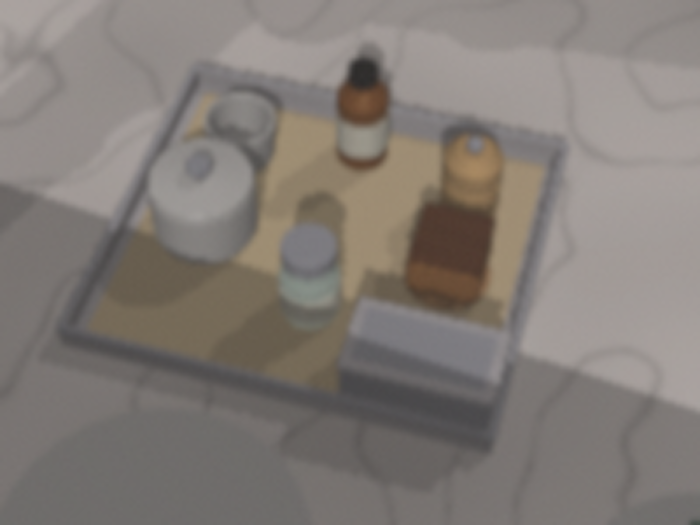

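```bash
python3 - <<'E'
from h import *
im,c=load('w27'); f=lambda X,Y,z: w2pan(*ray(c,110+X/2,Y/2,z)[:2]).round(1)
print('corners',f(238,414,22),f(581,413,22))
print('mill',f(302,53,84),'ball; cellar corners',[f(*p,55) for p in [(372,16),(455,16),(454,104),(373,104)]])
print('jar',f(498,205,82),'bottle cap',f(252,211,104),'ramekin',f(313,341,46),'crock lid',f(423,343,66),'knob',f(423,352,84))
print('tin',[f(*p,60) for p in [(521,137),(609,137)]])
E
```

```text
corners [-142.9 -163.3] [ 144.6 -162.2]
mill [-68.   96.6] ball; cellar corners [array([-24.3, 125.4]), array([ 31.4, 125.4]), array([31.7, 71. ]), array([-24.4,  71. ])]
jar [61.3  3.5] bottle cap [-101.7   -0.7] ramekin [-74. -97.] crock lid [ 11.  -94.8] knob [ 10.7 -98. ]
tin [array([78.4, 49.1]), array([139.6,  49.2])]
```

```bash
python3 - <<'E'
from h import *
im,c=snap('t28','top'); cv2.imwrite('pics/z28.png',cv2.resize(im[140:280,270:420],None,fx=5,fy=4.2,interpolation=cv2.INTER_CUBIC))
E
```

```text
(no output)
```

View pics/z28.png

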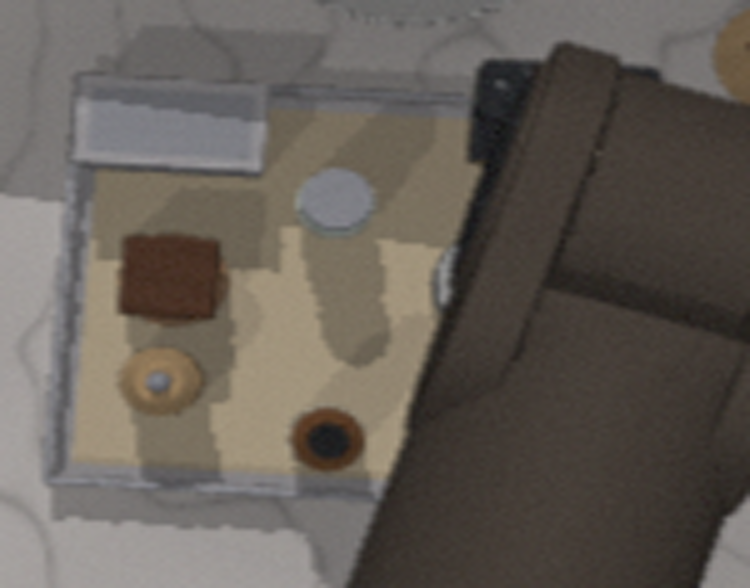

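```bash
python3 - <<'E'
from plant import bot
print(bot.job_done())
E
```

```text
the job is handed in; nothing more can be done
None
```

The job is handed in at about 47 s. The tin is home in the far left corner and all five items were present and set out upright in the order you listed. The arm ended clear, about 390 mm above the counter.

Last checks, in the pan's frame, from the final wrist picture (its pan corners came out 1–3 mm off, so take these as good to a few mm):

| Item | Measured position (mm) | Compared with the target |
|---|---|---|
| Tin | right end at y 49, near and far sides at x 78–140 | flush against both rims; three pushes each stopped against a rim at 14 to 22 N |
| Jar | (61, 3.5) | crock–tin midpoint is about (60.5, 3.6) |
| Ramekin | (-74, -97) | about 13 mm in front of the crock, in line with it to 1–2 mm; arm reading at release gave about 15 mm |
| Cellar | (3.6, 98) | trivet centre about (4, 97.5); square to the pan within what I could see |
| Mill | (-68, 97) | about 14 mm in front of the trivet's edge |
| Bottle | (-102, -1) | about 16 mm inside the near rim, at its middle |

- **Tin placing:** my first attempt put its left end on the rim. I lifted it and set it down again, and one fingertip touched the far rim at about 31 N before I backed off. No crash or drop followed.
- **Crock centre:** different views put it anywhere from y -91 to -102. I used (11, -98), so the jar and ramekin carry a few mm of uncertainty from that.
- **Knocks:** I saw no item knocked aside during the run.

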